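Pack the brazing caddy

ROBOT

A 7-joint arm with a two-finger parallel gripper is mounted at the origin on the work surface. World frame = base frame: x ahead of the robot, y to its left, z up, the work surface at z = 0. Lengths are in m, angles in rad, forces in N, time in s.
With the tool pointing down it reaches from about 0.4 to 0.875 m from the base axis. Payload 6.5 kg.
Tool frame: the origin (TCP) lies at the very end of the fingers, on their centre line; the grasp point (between the pads) lies 19 mm behind it; z points along the fingers, y is the direction in which the jaws open and shut (so a half turn about z gives the same grasp; the last joint's range is limited). The gripper opens to 88 mm and grips with 3 to 60 N. Pads are 18 mm wide; open, the fingers measure 123 mm over their backs; the gripper's body (75 mm by 187 mm) begins 45 mm behind the grasp point.
Start: joints at [-1.194, 0.536, -0.004, 1.538, 0.003, 1.067, -0.071], TCP at [0.279, 0.587, 0.239] pointing down, gripper open.
Joint ranges: [-2.7, 2.7], [-0.37, 2.16], [-1.27, 1.26], [0.24, 2.4], [-1.31, 4.45], [0.19, 1.91], [-2.76, 2.76]. Speed limits (rad/s): [2.39, 2.39, 3.14, 3.14, 3.14, 3.14, 3.14].

INTERFACE

Orientations are given as a unit quaternion [w, x, y, z].
In Python, from cell import bot gives the robot as it stands. The module is installed in compiled form; this text tells all that it offers.
- The arm moves only by the shell command python3 -m creep 'ROWS' [FORCE]. ROWS is JSON, a list of rows, each an object with "claw": the opening, from -1 (shut) to 1 (fully open); "slide": the shift along the tool's x, y, z normalised to -1 to 1, where 1 is 100 mm, a list of three; "dr": the turn, a rotation vector about the tool's x, y, z normalised to -1 to 1, where 1 is 360 degrees, a list of three. In form: [{"claw": claw, "slide": [dx, dy, dz], "dr": [ax, ay, az]}, ...]. A call has exactly 10 rows; each row is the pose to reach, as a shift and turn from the pose measured when the call began, along the tool's axes at that moment, turning the shorter way round; what a row does not reach only later rows make up. A row lasts 1/10 s, in which the tool goes at most 50 mm and 8.59 degrees, less where a joint would pass 70% of its speed; a pose out of reach is approached as far as the arm can. A call with a number of a shift or a turn outside -1 to 1 is refused whole. A call with a gripper value outside its range is refused whole. The fingers move at their own pace and stop on an object; FORCE is the grip in N (left out, the last holds). Time passes only in rows, so rows that repeat a pose let the fingers close, or fill a call up. It gives the time, the measured TCP pose, the force and the opening at its end, in the units of the state.
- bot.state(): the state, without advancing time (a new reading comes with each control period).
- bot.get_image(name): name is "side" or "top" or "wrist"; returns the picture (420x560x3 uint8, red, green, blue); there is no depth.
- bot.camera_params(name): a dict with "fx", "fy", "cx", "cy" (pixels), "k1" (the pictures are not rectified: a ray, as slopes to the right and down, at radius r is drawn at 1 + k1 r^2 times it, then the intrinsics apply), "rvec" (rotation vector, rad) and "tvec" (3), from world to camera coordinates, as OpenCV has them; the wrist camera has in their place "hand_eye" (4x4, takes a point from camera to tool coordinates, whose origin is the TCP and whose axes are the flange's). Camera axes: x right, y down, z forward; pixel columns grow to the right and rows downward; lengths in m; the calibration is good to about 2 mm. A picture is of the moment at which its call begins: read the wrist's pose just before it. camera_params takes no time and is no camera call.
- bot.job_done(): hands the job in, once; it reports no verdict.
The state is a dict: "time": time; "joint_pos": joint angles; "qvel": joint speeds; "effort": joint torques, N m; "eef_pos": TCP position; "tcp_rot": TCP orientation; "wrist_force": force on the tool from outside, world axes, zero at the start; "ft_torque": the same for the moment, N m; "opening": finger opening in m.
Only numpy, scipy, OpenCV 4.12 (cv2) and the standard library are available. Lean on these libraries where they do the work, as an engineer would, in place of code of your own. Each camera call takes 0.05 s, during which the arm holds its last target.

TASK

Draw the black heat-shield plate out from under the copper coil without disturbing the coil and lay it flat in the large bay of the white caddy, then lay the copper U-bend flat on the middle of the plate. Also stand the copper sleeve upright in the blue dish and the copper reducer upright in the red dish, both before or after as you like; leave the steel U-bend and the steel sleeve where they are.

Things in the scene. Friction and masses are not known exactly. Their poses are not given: they have to be found in the camera images.
- plate: Matt black flat heat-shield plate, loose, 130 x 50 x 8 mm (x, y, z), about 0.18 kg, lying on the bench. Origin: centre of its underside; x along its length. At the start its -x end sticks out about 55 mm (roughly 45 to 65) from under the coil, on the side towards the robot, and the rest lies under the coil's tubes with 4 mm of air above it; draw it out level along its own -x.
- coil: Loose serpentine of 12 mm copper tube (four parallel tubes along its y, pitch 36 mm), 120 mm (x) by 218 mm (y) by 12 mm high, 0.6 kg. Origin: centre of its underside, which is 12 mm above the bench. It rests on two fixed off-white refractory bearers, 12 mm high and 22 mm wide, that run along its x, centred 75 mm to either side of its middle and reaching 75 mm either way in x; the plate lies on the bench between them. It must stay where it is.
- caddy: It stands still and cannot be moved. Low white open tray on the bench with two bays: outer size 214 mm (x) by 164 mm (y), walls 4 mm thick and 18 mm high, floor 4 mm thick. Origin: on the bench, under the centre of the LARGE bay, which is 124 mm (x) by 156 mm (y) inside, so the plate fits lying with its length along the caddy's y. The smaller bay, on the caddy's -x side (towards the robot), holds the two coloured dishes side by side.
- blue_dish: It stands still and cannot be moved. Blue shallow square dish in the caddy's smaller bay, 72 x 72 mm outside, 66 x 66 mm inside, rim 9 mm and floor 3 mm above its underside. Origin: centre of its underside, 4 mm above the bench. Place for the copper sleeve.
- red_dish: It stands still and cannot be moved. Red shallow square dish, the same size as the blue one and beside it; the two may be in either order. Origin: centre of its underside, 4 mm above the bench. Place for the copper reducer.
- copper_ubend: Copper return bend (U-shaped tube fitting) lying flat: tube 16 mm thick, 56 mm long over all, 44 mm wide over both legs, 16 mm high. Origin: centre of its outline, at its underside; x points from the open leg ends to the closed bend, y across the two legs (legs at y = -14 and +14 mm), z up. About 0.07 kg. To be laid on the plate.
- copper_sleeve: Copper sleeve coupling (plain short tube, open at both ends) standing upright: 35 mm outside diameter, 29 mm bore, 45 mm high. Origin: centre of its underside, z up along the bore. About 0.07 kg.
- copper_reducer: Copper reducer (stepped round fitting) standing on its wide end: lower part 36 mm diameter up to 32 mm height, cone to 38 mm, then a 20 mm diameter neck up to 52 mm. Origin: centre of its underside, z up. About 0.09 kg.
- steel_ubend: Look-alike, leave alone: silver-grey steel return bend (U-shaped tube fitting) lying flat: tube 16 mm thick, 56 mm long over all, 44 mm wide over both legs, 16 mm high. Origin: centre of its outline, at its underside; x points from the open leg ends to the closed bend, y across the two legs (legs at y = -14 and +14 mm), z up.
- steel_sleeve: Look-alike, leave alone: silver-grey steel sleeve coupling (plain short tube, open at both ends) standing upright: 35 mm outside diameter, 29 mm bore, 45 mm high. Origin: centre of its underside, z up along the bore.
Things that resemble listed ones, but are neither listed nor needed, are in the scene too. Of the things like the plate, leave any that is turquoise or yellow; of the rest the larger one is meant.

How it is judged:
On the way, in this order (a step that is already met when the one before it is completed fails the run):
1. the plate lies flat on the floor of the caddy's large bay (x of plate in the frame of caddy between -0.042 and 0.042 m and y of plate in the frame of caddy between -0.042 and 0.042 m and z of plate in the frame of caddy between 0.001 and 0.0075 m and angle between plate's own z axis and vertical below 0.06 rad and contact force between plate and the fingers below 0.05 N), for 0.2 s.
2. the copper U-bend lies flat on the plate in the bay (x of plate in the frame of caddy between -0.042 and 0.042 m and y of plate in the frame of caddy between -0.042 and 0.042 m and z of plate in the frame of caddy between 0.001 and 0.0075 m and angle between plate's own z axis and vertical below 0.06 rad and x of copper_ubend in the frame of plate between -0.042 and 0.042 m and y of copper_ubend in the frame of plate between -0.018 and 0.018 m and z of copper_ubend in the frame of plate between 0.005 and 0.011 m and angle between copper_ubend's own z axis and vertical below 0.12 rad and contact force between copper_ubend and the fingers below 0.05 N), for 0.2 s.
At the end, for the whole second after the job is handed in: Plate flat on the large bay's floor; copper U-bend flat on it (within 42 mm along, 18 mm across of its middle); copper sleeve upright in the blue dish, reducer upright in the red (on the floor, tilt under 0.12 rad); coil within 12 mm of its start; all released and at rest (x of plate in the frame of caddy between -0.042 and 0.042 m and y of plate in the frame of caddy between -0.042 and 0.042 m and z of plate in the frame of caddy between 0.001 and 0.0075 m and angle between plate's own z axis and vertical below 0.06 rad and x of copper_ubend in the frame of plate between -0.042 and 0.042 m and y of copper_ubend in the frame of plate between -0.018 and 0.018 m and z of copper_ubend in the frame of plate between 0.005 and 0.011 m and angle between each of copper_ubend, copper_sleeve, copper_reducer's own z axis and vertical below 0.12 rad and horizontal distance between copper_sleeve and blue_dish below 0.024 m and z of copper_sleeve in the frame of blue_dish between 0 and 0.007 m and horizontal distance between copper_reducer and red_dish below 0.024 m and z of copper_reducer in the frame of red_dish between 0 and 0.007 m and linear speed of each of plate, copper_ubend, copper_sleeve, copper_reducer, coil below 0.02 m/s and distance of coil from where it was at the start of the episode below 0.012 m); the robot touches nothing.
It fails at once if the coil is shifted by more than 12 mm or tilted (distance of coil from where it was at the start of the episode above 0.012 m or angle between coil's own z axis and vertical above 0.1 rad).
It fails at once if a steel look-alike is shifted by more than 20 mm or tipped (distance of any of steel_ubend, steel_sleeve from where it was at the start of the episode above 0.02 m or angle between any of steel_ubend, steel_sleeve's own z axis and vertical above 0.35 rad).
It also fails if it takes over 115 s, if anything falls off the work surface, if the arm or the gripper's body presses on something with over 40 N, if the wrist force passes 120 N, or if a joint passes its speed limit or range.

## Working session

There is one attempt and no reset: what is moved stays moved. The work goes in short steps, Python scripts to look and compute and a shell command to move; the robot and the scene stay as the last step left them, time stands still between calls to the robot, and variables do not carry over. Pictures are saved under pics/ and viewed, and the job is handed in when it is done.

```bash
mkdir -p pics; ls; python3 - <<'E'
from cell import bot
import cv2
s=bot.state()
for k,v in s.items(): print(k,v)
for n in ["top","side","wrist"]:
    p=bot.camera_params(n); print(n,p)
    cv2.imwrite(f"pics/{n}0.png",bot.get_image(n)[:,:,::-1])
E
```

```text
pics
time 0.0
joint_pos [-1.19419304  0.53716816 -0.00444699  1.5388386   0.00261073  1.0672577
 -0.07119099]
qvel [6.42302592e-04 6.35438147e-04 1.57282011e-03 2.54894976e-05
 3.67086047e-05 3.70836017e-04 2.15838989e-04]
effort [-1.10279052e-05 -5.70981646e+01  9.90804210e-01 -2.51600754e+01
 -5.62495168e-02  1.79183768e-02  1.58815592e-04]
eef_pos [0.27826812 0.58677298 0.23785115]
tcp_rot [-1.20147058e-04  2.19551708e-01  9.75600509e-01 -8.24315501e-04]
wrist_force [-0.18972618 -0.36278382 -0.48275538]
ft_torque [ 0.01576882 -0.03193161  0.02567694]
opening 0.08809086934454485
top {'fx': 391.90878811938063, 'fy': 391.90878811938063, 'cx': 286.4842986365176, 'cy': 203.11603341488407, 'k1': -0.07041336296012124, 'rvec': array([ 2.16462548, -2.15230912,  0.1064391 ]), 'tvec': array([-0.06799328,  0.591779  ,  0.96302584])}
side {'fx': 538.8378718151401, 'fy': 538.8378718151401, 'cx': 280.1384456266, 'cy': 212.73864137181212, 'k1': 0.07424161864012782, 'rvec': array([ 2.33336196, -0.77911207,  0.30684488]), 'tvec': array([-0.5021127 ,  0.25780801,  1.14063858])}
wrist {'fx': 305.8847495489495, 'fy': 305.8847495489495, 'cx': 275.25382448603284, 'cy': 209.7876168789924, 'k1': -0.04189743678863996, 'hand_eye': array([[-2.41131644e-04, -9.59900175e-01, -2.80341927e-01,
         7.25530266e-02],
       [ 9.99999430e-01, -5.23141334e-04,  9.31119914e-04,
        -1.88607387e-04],
       [-1.04044062e-03, -2.80341543e-01,  9.59899754e-01,
        -1.45253095e-01],
       [ 0.00000000e+00,  0.00000000e+00,  0.00000000e+00,
         1.00000000e+00]])}
```

View pics/top0.png

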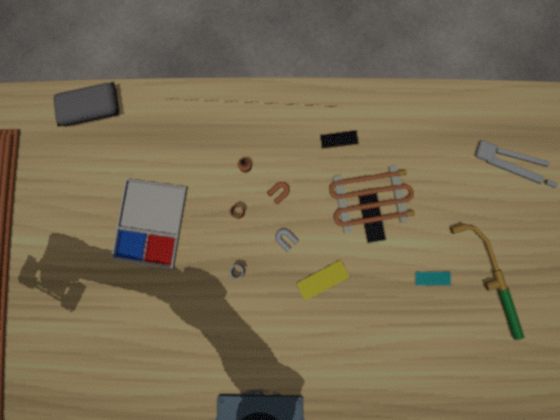

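View pics/side0.png

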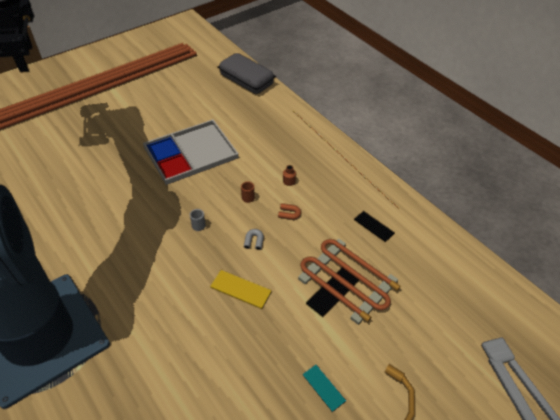

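View pics/wrist0.png

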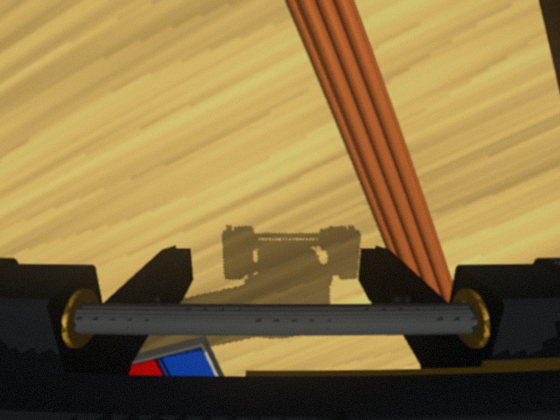

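```bash
cat > h.py <<'E'
import numpy as np, cv2
from scipy.spatial.transform import Rotation as R
from cell import bot
def Rq(q): return R.from_quat([q[1],q[2],q[3],q[0]])
def cam(n,s=None):
    p=bot.camera_params(n)
    if 'hand_eye' in p:
        s=s or bot.state(); T=np.eye(4); T[:3,:3]=Rq(s['tcp_rot']).as_matrix(); T[:3,3]=s['eef_pos']
        C=T@p['hand_eye']; return p,C[:3,:3],C[:3,3]
    M=R.from_rotvec(p['rvec']).as_matrix(); return p,M.T,-M.T@p['tvec']
def rays(n,uv,s=None):
    p,A,c=cam(n,s); uv=np.asarray(uv,float).reshape(-1,2)
    K=np.array([[p['fx'],0,p['cx']],[0,p['fy'],p['cy']],[0,0,1]])
    x=cv2.undistortPoints(uv.reshape(-1,1,2),K,np.array([p['k1'],0,0,0.])).reshape(-1,2)
    return c,np.c_[x,np.ones(len(x))]@A.T
def onplane(n,uv,z,s=None):
    c,d=rays(n,uv,s); return c+d*((z-c[2])/d[:,2])[:,None]
def proj(n,P,s=None):
    p,A,c=cam(n,s); q=(np.asarray(P,float).reshape(-1,3)-c)@A; x=q[:,:2]/q[:,2:]; r2=(x**2).sum(1)[:,None]
    return x*(1+p['k1']*r2)*p['fx']+[p['cx'],p['cy']]
def go(xyz,yaw=None,s=None):
    """yaw: world direction (rad) of the tool x axis, tool down"""
    s=s or bot.state(); Rt=Rq(s['tcp_rot']); sl=Rt.inv().apply(np.array(xyz)-s['eef_pos'])/0.1
    cx=Rt.apply([1,0,0]); cy=np.arctan2(cx[1],cx[0])
    if yaw is None: yaw=cy
    yaw=cy+(yaw-cy+np.pi/2)%np.pi-np.pi/2
    X=np.array([np.cos(yaw),np.sin(yaw),0]);Z=np.array([0,0,-1.]);Y=np.cross(Z,X)
    dr=(Rt.inv()*R.from_matrix(np.c_[X,Y,Z])).as_rotvec()/(2*np.pi)
    print('slide',np.round(sl,3),'dr',np.round(dr,4),'yaw now %.1f goal %.1f'%(np.degrees(cy),np.degrees(yaw)),'t%.1f'%s['time'],'pos',np.round(s['eef_pos'],4),'q7 %.2f'%s['joint_pos'][6])
E
python3 - <<'E'
from h import *
im=cv2.imread('pics/top0.png'); big=cv2.resize(im[110:300,90:440],None,fx=2.28,fy=2.28,interpolation=cv2.INTER_CUBIC)
cv2.imwrite('pics/top0c.png',big)
hsv=cv2.cvtColor(im,cv2.COLOR_BGR2HSV)
for n,uv in dict(red=(160,249),blue=(131,245),cs=(237,210),cr=(245,163),cu=(280,191),su=(287,240),ss=(238,270),plate=(372,235),decoy=(339,139),yel=(323,280),wood=(200,300),coil=(372,192),cad=(155,200)).items():
    print(n,hsv[uv[1],uv[0]],np.round(onplane('top',uv,0.0)[0],3))
E
```

```text
red [  3 204 126] [0.473 0.267 0.   ]
blue [109 194 117] [0.483 0.345 0.   ]
cs [ 19  93 131] [0.577 0.066 0.   ]
cr [  8 132  56] [0.703 0.047 0.   ]
cu [ 20  91 140] [ 0.628 -0.047  0.   ]
su [ 21  89 143] [ 0.499 -0.066  0.   ]
ss [ 21 104 118] [0.421 0.06  0.   ]
plate [ 0 34 15] [ 0.513 -0.287  0.   ]
decoy [146 119  15] [ 0.769 -0.204  0.   ]
yel [ 28 177 143] [ 0.397 -0.159  0.   ]
wood [22 93 88] [0.343 0.157 0.   ]
coil [ 12 158 113] [ 0.626 -0.289  0.   ]
cad [ 20  11 135] [0.602 0.285 0.   ]
```

View pics/top0c.png

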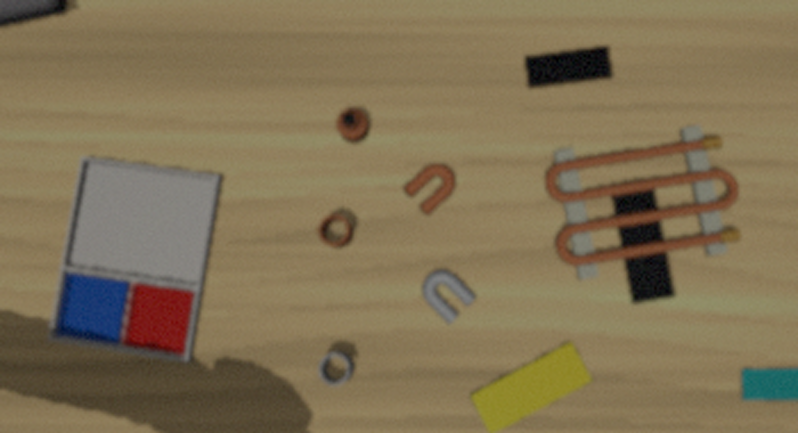

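```bash
python3 - <<'E'
from h import *
im=cv2.imread('pics/top0.png'); hsv=cv2.cvtColor(im,cv2.COLOR_BGR2HSV); H,S,V=cv2.split(hsv)
def comps(m,n,lo,roi):
    mm=np.zeros_like(m,np.uint8); x0,y0,x1,y1=roi; mm[y0:y1,x0:x1]=m[y0:y1,x0:x1].astype(np.uint8)*255
    c,_=cv2.findContours(mm,cv2.RETR_EXTERNAL,cv2.CHAIN_APPROX_NONE)
    for k in c:
        if len(k)>3 and cv2.contourArea(k)>lo:
            M=cv2.moments(k); r=cv2.minAreaRect(k)
            print(n,'ctr',round(M['m10']/M['m00'],1),round(M['m01']/M['m00'],1),'A',cv2.contourArea(k),'rect',np.round(r[0],1),np.round(r[1],1),round(r[2],1)); yield k,r
def world_rect(r,z): 
    P=onplane('top',cv2.boxPoints(r),z)[:,:2]; c=P.mean(0); e=P[1]-P[0]; f=P[2]-P[1]
    for v in(e,f): print('   side %.3f dir %.1f'%(np.hypot(*v),np.degrees(np.arctan2(v[1],v[0]))%180))
    print('   centre',np.round(c,4)); return c
for k,r in comps((H>100)&(H<120)&(S>150)&(V>60),'blue',100,(90,150,200,290)): world_rect(r,.010)
for k,r in comps(((H<6)|(H>175))&(S>150)&(V>60),'red',100,(90,150,200,290)): world_rect(r,.010)
for k,r in comps((V<35),'black',60,(310,120,420,260)): world_rect(r,.008)
cop=((H<15)|(H>175))&(S>100)
for k,r in comps(cop,'copper',30,(215,140,310,230)): world_rect(r,.016); 
E
```

```text
blue ctr 130.2 244.8 A 626.5 rect [130.1 244.9] [26.1 26. ] 9.5
   side 0.068 dir 172.9
   side 0.071 dir 81.4
   centre [0.483  0.3435]
red ctr 159.3 249.4 A 627.5 rect [159.2 249.4] [25.5 26.8] 9.5
   side 0.069 dir 172.6
   side 0.068 dir 81.3
   centre [0.4721 0.2655]
black ctr 374.4 231.2 A 249.5 rect [374.5 231.2] [17.3 16.5] 79.7
   side 0.043 dir 100.5
   side 0.044 dir 9.3
   centre [ 0.5229 -0.2922]
black ctr 370.6 212.4 A 93.0 rect [370.7 212.4] [ 6.9 16.4] 80.5
   side 0.043 dir 99.7
   side 0.018 dir 8.4
   centre [ 0.5718 -0.2834]
black ctr 367.9 198.6 A 85.5 rect [367.9 198.6] [ 6.6 16.1] 81.3
   side 0.042 dir 99.1
   side 0.017 dir 7.6
   centre [ 0.6078 -0.2767]
black ctr 338.8 138.9 A 354.5 rect [338.8 139. ] [11.6 34.7] 82.4
   side 0.093 dir 98.2
   side 0.032 dir 6.4
   centre [ 0.767  -0.2021]
copper ctr 236.6 210.3 A 52.5 rect [236.9 210.7] [13.9 13.4] 31.0
   side 0.035 dir 150.1
   side 0.036 dir 59.5
   centre [0.5736 0.0637]
copper ctr 279.5 191.0 A 174.5 rect [279. 191.] [15.6 19.8] 45.0
   side 0.052 dir 135.7
   side 0.041 dir 45.0
   centre [ 0.6256 -0.0448]
copper ctr 244.3 164.1 A 122.5 rect [244.4 163.9] [12.6 13. ] 18.4
   side 0.034 dir 163.0
   side 0.034 dir 71.5
   centre [0.6967 0.0466]
```

```bash
python3 -m creep '[{"claw":1,"slide":[-0.1,-0.05,0.02],"dr":[0,0,0.02]},{"claw":1,"slide":[-0.2,-0.1,0.05],"dr":[0,0,0.04]},{"claw":1,"slide":[-0.3,-0.15,0.08],"dr":[0,0,0.06]},{"claw":1,"slide":[-0.4,-0.2,0.11],"dr":[0,0,0.08]},{"claw":1,"slide":[-0.5,-0.25,0.14],"dr":[0,0,0.1]},{"claw":1,"slide":[-0.6,-0.3,0.17],"dr":[0,0,0.12]},{"claw":1,"slide":[-0.7,-0.35,0.2],"dr":[0,0,0.14]},{"claw":1,"slide":[-0.8,-0.4,0.23],"dr":[0,0,0.16]},{"claw":1,"slide":[-0.9,-0.45,0.26],"dr":[0,0,0.18]},{"claw":1,"slide":[-1,-0.5,0.3],"dr":[0,0,0.202]}]' 30
python3 -c "
from h import *
go((0.697,0.047,0.12),np.radians(82))"
```

```text
time: 1.15
eef_pos: [0.3474, 0.4984, 0.2079]
tcp_rot: [0.0, 0.757, 0.653, -0.001]
wrist_force: [0.4, -0.4, -0.2]
opening: 0.0883
slide [-3.954  4.118  0.883] dr [-0.0001  0.0002 -0.0011] yaw now 81.6 goal 82.0 t1.1 pos [0.3474 0.4984 0.2079] q7 -1.04
```

```bash
python3 -m creep '[{"claw":1,"slide":[-0.1,0.1,0.02],"dr":[0,0,0]},{"claw":1,"slide":[-0.2,0.2,0.04],"dr":[0,0,0]},{"claw":1,"slide":[-0.3,0.3,0.06],"dr":[0,0,0]},{"claw":1,"slide":[-0.4,0.4,0.08],"dr":[0,0,0]},{"claw":1,"slide":[-0.5,0.5,0.1],"dr":[0,0,0]},{"claw":1,"slide":[-0.6,0.6,0.12],"dr":[0,0,0]},{"claw":1,"slide":[-0.7,0.7,0.14],"dr":[0,0,0]},{"claw":1,"slide":[-0.8,0.8,0.16],"dr":[0,0,0]},{"claw":1,"slide":[-0.9,0.9,0.18],"dr":[0,0,0]},{"claw":1,"slide":[-1,1,0.2],"dr":[0,0,0]}]' 30
python3 -m creep '[{"claw":1,"slide":[-0.1,0.1,0.02],"dr":[0,0,0]},{"claw":1,"slide":[-0.2,0.2,0.04],"dr":[0,0,0]},{"claw":1,"slide":[-0.3,0.3,0.06],"dr":[0,0,0]},{"claw":1,"slide":[-0.4,0.4,0.08],"dr":[0,0,0]},{"claw":1,"slide":[-0.5,0.5,0.1],"dr":[0,0,0]},{"claw":1,"slide":[-0.6,0.6,0.12],"dr":[0,0,0]},{"claw":1,"slide":[-0.7,0.7,0.14],"dr":[0,0,0]},{"claw":1,"slide":[-0.8,0.8,0.16],"dr":[0,0,0]},{"claw":1,"slide":[-0.9,0.9,0.18],"dr":[0,0,0]},{"claw":1,"slide":[-1,1,0.2],"dr":[0,0,0]}]' 30
python3 - <<'E'
from h import *
s=bot.state(); cv2.imwrite('pics/w1.png',bot.get_image('wrist')[:,:,::-1])
go((0.697,0.047,0.13),np.radians(82),s)
for n,P in dict(red=(.3+.172,.2655,.01),sl=(.5736,.0637,.045),rd=(.697,.047,.052)).items(): print(n,proj('wrist',P,s))
E
```

```text
time: 2.15
eef_pos: [0.4324, 0.3839, 0.1878]
tcp_rot: [0.0, 0.757, 0.654, -0.001]
wrist_force: [-0.1, -0.1, -0.6]
opening: 0.0881
time: 3.15
eef_pos: [0.5174, 0.2694, 0.1677]
tcp_rot: [0.0, 0.757, 0.654, -0.001]
wrist_force: [-0.2, -0.7, -0.5]
opening: 0.0883
slide [-1.937  2.101  0.379] dr [-0.0001  0.0002 -0.0011] yaw now 81.6 goal 82.0 t3.1 pos [0.5174 0.2694 0.1677] q7 -0.52
red [[232.40561525 204.36784134]]
sl [[353.1882757  374.43540969]]
rd [[467.22580577 375.91714069]]
```

View pics/w1.png

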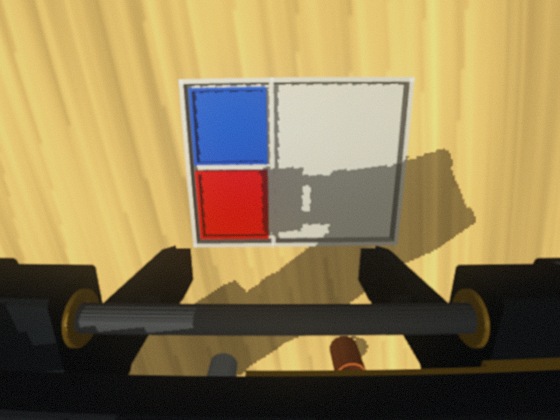

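```bash
python3 - <<'E'
from h import *
s=bot.state()
im=cv2.imread('pics/w1.png'); hsv=cv2.cvtColor(im,cv2.COLOR_BGR2HSV); H,S,V=cv2.split(hsv)
for nm,m in dict(blue=(H>100)&(H<125)&(S>120),red=((H<6)|(H>174))&(S>150)).items():
    mm=np.uint8(m)*255; mm[250:]=0; mm[:, 300:]=0
    c=max(cv2.findContours(mm,cv2.RETR_EXTERNAL,cv2.CHAIN_APPROX_NONE)[0],key=cv2.contourArea)
    ap=cv2.boxPoints(cv2.minAreaRect(c)); P=onplane('wrist',ap,.010,s)[:,:2]; print(nm,P.mean(0).round(4),ap.mean(0),[np.hypot(*(P[i]-P[i-1])).round(4) for i in range(4)])
P=onplane('wrist',[(181,80),(412,79),(397,245),(195,245)],.018,s)[:,:2]
print(P.round(4),[np.hypot(*(P[i]-P[i-1])).round(4) for i in range(4)])
for a,b in((0,1),(3,2),(3,0),(2,1)): v=P[b]-P[a]; print(np.degrees(np.arctan2(v[1],v[0])).round(1))
# caddy origin: outer x from -148 to +66 -> centre -41
th=np.radians(-8); print('orig',P.mean(0)+.041*np.array([np.cos(th),np.sin(th)]))
E
```

```text
blue [0.4836 0.3394] [227.74521 125.44849] [np.float64(0.0713), np.float64(0.0716), np.float64(0.0709), np.float64(0.0762)]
red [0.4718 0.261 ] [231. 205.] [np.float64(0.0729), np.float64(0.0718), np.float64(0.0726), np.float64(0.0767)]
[[0.4508 0.386 ]
 [0.6576 0.3562]
 [0.6371 0.1955]
 [0.4282 0.2273]] [np.float64(0.1603), np.float64(0.2088), np.float64(0.162), np.float64(0.2113)]
-8.2
-8.6
81.9
82.7
orig [0.5840373  0.28553236]
```

```bash
python3 -m creep '[{"claw":1,"slide":[-0.1,0.1,0.02],"dr":[0,0,0]},{"claw":1,"slide":[-0.2,0.2,0.04],"dr":[0,0,0]},{"claw":1,"slide":[-0.3,0.3,0.06],"dr":[0,0,0]},{"claw":1,"slide":[-0.4,0.4,0.08],"dr":[0,0,0]},{"claw":1,"slide":[-0.5,0.5,0.1],"dr":[0,0,0]},{"claw":1,"slide":[-0.6,0.6,0.12],"dr":[0,0,0]},{"claw":1,"slide":[-0.7,0.7,0.14],"dr":[0,0,0]},{"claw":1,"slide":[-0.8,0.8,0.16],"dr":[0,0,0]},{"claw":1,"slide":[-0.9,0.9,0.18],"dr":[0,0,0]},{"claw":1,"slide":[-1,1,0.2],"dr":[0,0,0]}]' 30
python3 -m creep '[{"claw":1,"slide":[-0.1,0.1,0.02],"dr":[0,0,0]},{"claw":1,"slide":[-0.2,0.2,0.04],"dr":[0,0,0]},{"claw":1,"slide":[-0.3,0.3,0.06],"dr":[0,0,0]},{"claw":1,"slide":[-0.4,0.4,0.08],"dr":[0,0,0]},{"claw":1,"slide":[-0.5,0.5,0.1],"dr":[0,0,0]},{"claw":1,"slide":[-0.6,0.6,0.12],"dr":[0,0,0]},{"claw":1,"slide":[-0.7,0.7,0.14],"dr":[0,0,0]},{"claw":1,"slide":[-0.8,0.8,0.16],"dr":[0,0,0]},{"claw":1,"slide":[-0.9,0.9,0.18],"dr":[0,0,0]},{"claw":1,"slide":[-0.94,1,0.2],"dr":[0,0,0]}]' 30
python3 - <<'E'
from h import *
s=bot.state(); cv2.imwrite('pics/w2.png',bot.get_image('wrist')[:,:,::-1])
go((0.697,0.047,0.012),np.radians(82),s)
for n,P in dict(red=(.3+.172,.2655,.01),sl=(.5736,.0637,.045),rd=(.697,.047,.052)).items(): print(n,proj('wrist',P,s))
E
```

```text
time: 4.2
eef_pos: [0.6037, 0.1518, 0.1478]
tcp_rot: [0.001, 0.758, 0.652, -0.001]
wrist_force: [0.1, -0.0, -0.2]
opening: 0.0881
time: 5.2
eef_pos: [0.6892, 0.0418, 0.1281]
tcp_rot: [0.002, 0.758, 0.652, -0.001]
wrist_force: [-1.2, 0.2, 0.5]
opening: 0.0882
slide [0.067 0.069 1.161] dr [ 0.0001  0.0006 -0.0018] yaw now 81.3 goal 82.0 t5.2 pos [0.6892 0.0418 0.1281] q7 -0.08
red [[-42.00250616 -27.15851261]]
sl [[126.02566588 211.27041546]]
rd [[284.80878782 211.26506706]]
```

View pics/w2.png

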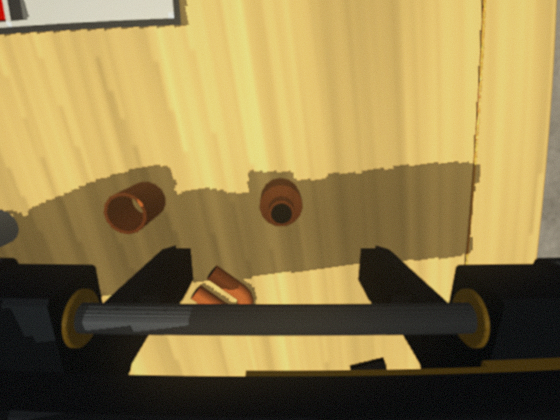

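```bash
python3 -m creep '[{"claw":1,"slide":[0.03,0.02,0.1],"dr":[0,0,0]},{"claw":1,"slide":[0.06,0.05,0.2],"dr":[0,0,0]},{"claw":1,"slide":[0.06,0.05,0.3],"dr":[0,0,0]},{"claw":1,"slide":[0.06,0.05,0.4],"dr":[0,0,0]},{"claw":1,"slide":[0.06,0.05,0.5],"dr":[0,0,0]},{"claw":1,"slide":[0.06,0.05,0.6],"dr":[0,0,0]},{"claw":1,"slide":[0.06,0.05,0.7],"dr":[0,0,0]},{"claw":1,"slide":[0.06,0.05,0.8],"dr":[0,0,0]},{"claw":1,"slide":[0.06,0.05,0.9],"dr":[0,0,0]},{"claw":1,"slide":[0.06,0.05,1],"dr":[0,0,0]}]' 30
python3 -m creep '[{"claw":1,"slide":[0,0,0.08],"dr":[0,0,0]},{"claw":0.5,"slide":[0,0,0.16],"dr":[0,0,0]},{"claw":0,"slide":[0,0,0.16],"dr":[0,0,0]},{"claw":-0.3,"slide":[0,0,0.16],"dr":[0,0,0]},{"claw":-1,"slide":[0,0,0.16],"dr":[0,0,0]},{"claw":-1,"slide":[0,0,0.16],"dr":[0,0,0]},{"claw":-1,"slide":[0,0,0.16],"dr":[0,0,0]},{"claw":-1,"slide":[0,0,0.16],"dr":[0,0,0]},{"claw":-1,"slide":[0,0,0.16],"dr":[0,0,0]},{"claw":-1,"slide":[0,0,0.16],"dr":[0,0,0]}]' 25
python3 - <<'E'
from h import *
s=bot.state()
go((0.472,0.2632,0.10),np.radians(81.8),s)
E
```

```text
time: 6.25
eef_pos: [0.6964, 0.046, 0.027]
tcp_rot: [0.002, 0.759, 0.652, -0.001]
wrist_force: [-0.1, 0.3, -0.3]
opening: 0.0882
time: 7.25
eef_pos: [0.6963, 0.046, 0.0113]
tcp_rot: [0.002, 0.759, 0.652, -0.001]
wrist_force: [-2.4, 0.5, 3.2]
opening: 0.0349
slide [ 1.805 -2.544 -0.899] dr [ 0.0003  0.0006 -0.0013] yaw now 81.3 goal 81.8 t7.2 pos [0.6963 0.046  0.0113] q7 -0.06
```

```bash
python3 -m creep '[{"claw":-1,"slide":[0,0,-0.1],"dr":[0,0,0]},{"claw":-1,"slide":[0,0,-0.2],"dr":[0,0,0]},{"claw":-1,"slide":[0.05,-0.06,-0.32],"dr":[0,0,0]},{"claw":-1,"slide":[0.1,-0.15,-0.44],"dr":[0,0,0]},{"claw":-1,"slide":[0.18,-0.25,-0.56],"dr":[0,0,0]},{"claw":-1,"slide":[0.26,-0.35,-0.68],"dr":[0,0,0]},{"claw":-1,"slide":[0.34,-0.45,-0.78],"dr":[0,0,0]},{"claw":-1,"slide":[0.42,-0.55,-0.85],"dr":[0,0,0]},{"claw":-1,"slide":[0.5,-0.65,-0.9],"dr":[0,0,0]},{"claw":-1,"slide":[0.58,-0.75,-0.9],"dr":[0,0,0]}]'
python3 -m creep '[{"claw":-1,"slide":[0.09,-0.1,0],"dr":[0,0,0]},{"claw":-1,"slide":[0.18,-0.2,0],"dr":[0,0,0]},{"claw":-1,"slide":[0.27,-0.3,0],"dr":[0,0,0]},{"claw":-1,"slide":[0.36,-0.4,0],"dr":[0,0,0]},{"claw":-1,"slide":[0.45,-0.5,0],"dr":[0,0,0]},{"claw":-1,"slide":[0.54,-0.6,0],"dr":[0,0,0]},{"claw":-1,"slide":[0.63,-0.7,0],"dr":[0,0,0]},{"claw":-1,"slide":[0.72,-0.8,0],"dr":[0,0,0]},{"claw":-1,"slide":[0.81,-0.9,0],"dr":[0,0,0]},{"claw":-1,"slide":[0.9,-1,0],"dr":[0,0,0]}]'
python3 - <<'E'
from h import *
go((0.472,0.2632,0.022),np.radians(81.8))
E
```

```text
time: 8.25
eef_pos: [0.6304, 0.116, 0.1016]
tcp_rot: [0.002, 0.759, 0.652, -0.0]
wrist_force: [-0.2, 0.2, -1.0]
opening: 0.0351
time: 9.25
eef_pos: [0.5444, 0.221, 0.101]
tcp_rot: [0.002, 0.759, 0.652, -0.0]
wrist_force: [-0.1, 0.1, -0.6]
opening: 0.0355
slide [ 0.311 -0.782  0.787] dr [ 0.0004  0.0006 -0.0013] yaw now 81.3 goal 81.8 t9.2 pos [0.5444 0.221  0.101 ] q7 -0.39
```

```bash
python3 -m creep '[{"claw":-1,"slide":[0.04,-0.1,0],"dr":[0,0,0]},{"claw":-1,"slide":[0.08,-0.2,0],"dr":[0,0,0]},{"claw":-1,"slide":[0.12,-0.3,0],"dr":[0,0,0]},{"claw":-1,"slide":[0.16,-0.4,0],"dr":[0,0,0]},{"claw":-1,"slide":[0.2,-0.5,0.05],"dr":[0,0,0]},{"claw":-1,"slide":[0.24,-0.6,0.1],"dr":[0,0,0]},{"claw":-1,"slide":[0.28,-0.7,0.2],"dr":[0,0,0]},{"claw":-1,"slide":[0.31,-0.78,0.3],"dr":[0,0,0]},{"claw":-1,"slide":[0.31,-0.78,0.4],"dr":[0,0,0]},{"claw":-1,"slide":[0.31,-0.78,0.5],"dr":[0,0,0]}]'
python3 - <<'E'
from h import *
cv2.imwrite('pics/t2.png',cv2.resize(bot.get_image('top')[180:300,90:250,::-1],None,fx=4,fy=4,interpolation=cv2.INTER_CUBIC))
cv2.imwrite('pics/w3.png',bot.get_image('wrist')[:,:,::-1])
go((0.472,0.2632,0.0195),np.radians(81.8))
E
```

```text
time: 10.25
eef_pos: [0.472, 0.263, 0.0496]
tcp_rot: [0.002, 0.758, 0.652, -0.001]
wrist_force: [-0.6, -0.4, -0.8]
opening: 0.0353
slide [0.013 0.001 0.296] dr [ 0.0002  0.0009 -0.0014] yaw now 81.3 goal 81.8 t10.3 pos [0.4717 0.2621 0.0491] q7 -0.48
```

View pics/w3.png

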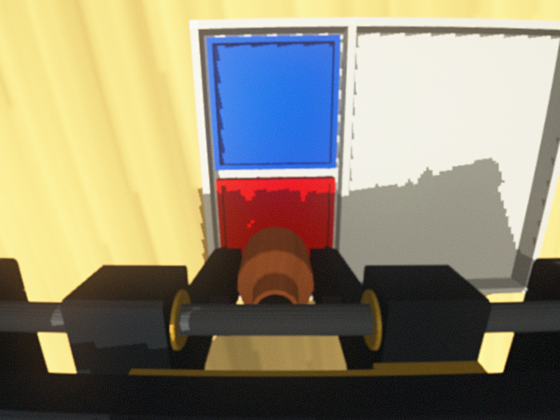

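View pics/t2.png

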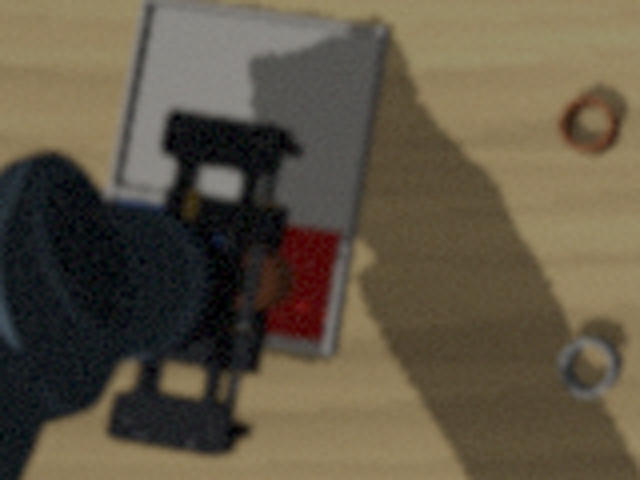

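```bash
python3 -m creep '[{"claw":-1,"slide":[0.01,0,0.06],"dr":[0,0,0]},{"claw":-1,"slide":[0.01,0,0.12],"dr":[0,0,0]},{"claw":-1,"slide":[0.01,0,0.18],"dr":[0,0,0]},{"claw":-1,"slide":[0.01,0,0.24],"dr":[0,0,0]},{"claw":-1,"slide":[0.01,0,0.28],"dr":[0,0,0]},{"claw":-1,"slide":[0.01,0,0.3],"dr":[0,0,0]},{"claw":-1,"slide":[0.01,0,0.3],"dr":[0,0,0]},{"claw":0,"slide":[0.01,0,0.3],"dr":[0,0,0]},{"claw":0.4,"slide":[0.01,0,0.3],"dr":[0,0,0]},{"claw":0.4,"slide":[0.01,0,0.3],"dr":[0,0,0]}]'
python3 -m creep '[{"claw":0.5,"slide":[0,0,-0.1],"dr":[0,0,0]},{"claw":0.5,"slide":[0,0,-0.2],"dr":[0,0,0]},{"claw":0.5,"slide":[0,0,-0.3],"dr":[0,0,0]},{"claw":0.5,"slide":[0,0,-0.4],"dr":[0,0,0]},{"claw":0.5,"slide":[0,0,-0.5],"dr":[0,0,0]},{"claw":0.6,"slide":[0,0,-0.6],"dr":[0,0,0]},{"claw":0.8,"slide":[-0.1,0.02,-0.7],"dr":[0,0,0]},{"claw":1,"slide":[-0.2,0.06,-0.8],"dr":[0,0,0]},{"claw":1,"slide":[-0.3,0.1,-0.9],"dr":[0,0,0]},{"claw":1,"slide":[-0.4,0.15,-1],"dr":[0,0,0]}]'
python3 - <<'E'
from h import *
s=bot.state();cv2.imwrite('pics/w4.png',bot.get_image('wrist')[:,:,::-1])
print(proj('wrist',(.472,.2632,.059),s))
go((0.5736,0.0637,0.12),np.radians(81.8))
E
```

```text
time: 11.35
eef_pos: [0.4721, 0.2631, 0.0194]
tcp_rot: [0.002, 0.759, 0.651, -0.001]
wrist_force: [0.9, -0.5, 0.5]
opening: 0.057
time: 12.35
eef_pos: [0.481, 0.2203, 0.1204]
tcp_rot: [0.002, 0.759, 0.651, -0.001]
wrist_force: [-0.7, 0.0, -0.6]
opening: 0.0879
[[252.81531019 168.20027233]]
slide [-1.388  1.138  0.031] dr [ 0.0007  0.0008 -0.002 ] yaw now 81.1 goal 81.8 t12.4 pos [0.4827 0.2185 0.1219] q7 -0.45
```

View pics/w4.png

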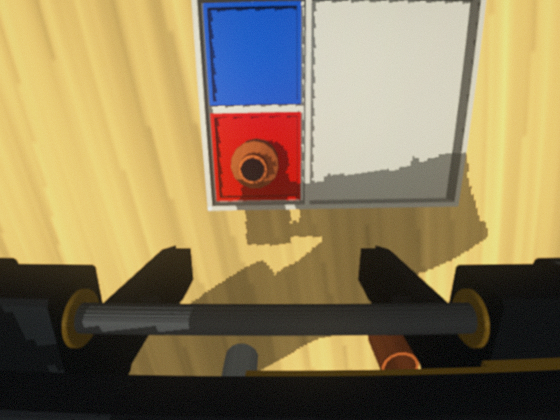

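```bash
python3 -m creep '[{"claw":1,"slide":[-0.1,0.08,0],"dr":[0,0,0]},{"claw":1,"slide":[-0.2,0.16,0],"dr":[0,0,0]},{"claw":1,"slide":[-0.3,0.24,0],"dr":[0,0,0]},{"claw":1,"slide":[-0.4,0.32,0],"dr":[0,0,0]},{"claw":1,"slide":[-0.5,0.4,0],"dr":[0,0,0]},{"claw":1,"slide":[-0.6,0.48,0],"dr":[0,0,0]},{"claw":1,"slide":[-0.7,0.56,0],"dr":[0,0,0]},{"claw":1,"slide":[-0.8,0.64,0],"dr":[0,0,0]},{"claw":1,"slide":[-0.9,0.72,0],"dr":[0,0,0]},{"claw":1,"slide":[-1,0.8,0],"dr":[0,0,0]}]'
python3 -m creep '[{"claw":1,"slide":[-0.08,0.08,0.02],"dr":[0,0,0]},{"claw":1,"slide":[-0.16,0.14,0.05],"dr":[0,0,0]},{"claw":1,"slide":[-0.24,0.22,0.1],"dr":[0,0,0]},{"claw":1,"slide":[-0.32,0.3,0.15],"dr":[0,0,0]},{"claw":1,"slide":[-0.36,0.33,0.2],"dr":[0,0,0]},{"claw":1,"slide":[-0.39,0.34,0.25],"dr":[0,0,0]},{"claw":1,"slide":[-0.39,0.34,0.3],"dr":[0,0,0]},{"claw":1,"slide":[-0.39,0.34,0.35],"dr":[0,0,0]},{"claw":1,"slide":[-0.39,0.34,0.4],"dr":[0,0,0]},{"claw":1,"slide":[-0.39,0.34,0.45],"dr":[0,0,0]}]'
python3 - <<'E'
from h import *
s=bot.state();cv2.imwrite('pics/w5.png',bot.get_image('wrist')[:,:,::-1])
print(proj('wrist',(.5736,.0637,.045),s))
go((0.5736,0.0637,0.015),np.radians(81.8))
E
```

```text
time: 13.4
eef_pos: [0.5468, 0.1064, 0.1228]
tcp_rot: [0.003, 0.76, 0.65, -0.0]
wrist_force: [0.4, 0.3, -0.1]
opening: 0.088
time: 14.4
eef_pos: [0.5744, 0.0628, 0.0777]
tcp_rot: [0.003, 0.76, 0.65, -0.0]
wrist_force: [0.4, 0.3, 0.0]
opening: 0.0881
[[274.14478833 239.65459166]]
slide [ 0.013 -0.006  0.62 ] dr [ 0.0005  0.0008 -0.0019] yaw now 81.1 goal 81.8 t14.4 pos [0.5739 0.0627 0.077 ] q7 -0.10
```

View pics/w5.png

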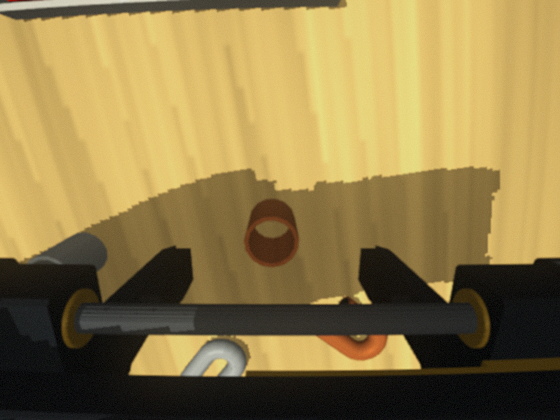

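```bash
python3 -m creep '[{"claw":1,"slide":[0,-0.01,0.08],"dr":[0,0,0]},{"claw":1,"slide":[0,-0.01,0.18],"dr":[0,0,0]},{"claw":1,"slide":[0,-0.01,0.28],"dr":[0,0,0]},{"claw":1,"slide":[0,-0.01,0.38],"dr":[0,0,0]},{"claw":1,"slide":[0,-0.01,0.48],"dr":[0,0,0]},{"claw":0.7,"slide":[0,-0.01,0.56],"dr":[0,0,0]},{"claw":0.4,"slide":[0,-0.01,0.62],"dr":[0,0,0]},{"claw":-1,"slide":[0,-0.01,0.62],"dr":[0,0,0]},{"claw":-1,"slide":[0,-0.01,0.62],"dr":[0,0,0]},{"claw":-1,"slide":[0,-0.01,0.62],"dr":[0,0,0]}]' 25
python3 -m creep '[{"claw":-1,"slide":[0,0,0],"dr":[0,0,0]},{"claw":-1,"slide":[0,0,0],"dr":[0,0,0]},{"claw":-1,"slide":[0,0,0],"dr":[0,0,0]},{"claw":-1,"slide":[0,0,-0.1],"dr":[0,0,0]},{"claw":-1,"slide":[0,0,-0.2],"dr":[0,0,0]},{"claw":-1,"slide":[0.05,0,-0.32],"dr":[0,0,0]},{"claw":-1,"slide":[0.12,-0.05,-0.44],"dr":[0,0,0]},{"claw":-1,"slide":[0.22,-0.1,-0.56],"dr":[0,0,0]},{"claw":-1,"slide":[0.32,-0.15,-0.68],"dr":[0,0,0]},{"claw":-1,"slide":[0.42,-0.2,-0.8],"dr":[0,0,0]}]'
python3 - <<'E'
from h import *
go((0.4833,0.3415,0.055),np.radians(81.8))
E
```

```text
time: 15.45
eef_pos: [0.5734, 0.0625, 0.0154]
tcp_rot: [0.003, 0.76, 0.65, -0.001]
wrist_force: [-0.5, -0.2, 0.0]
opening: 0.0497
time: 16.45
eef_pos: [0.5594, 0.1091, 0.0962]
tcp_rot: [0.003, 0.759, 0.651, -0.0]
wrist_force: [0.3, -0.5, 0.0]
opening: 0.0352
slide [ 2.181 -1.11   0.398] dr [ 0.0006  0.0007 -0.0017] yaw now 81.2 goal 81.8 t16.4 pos [0.5594 0.1091 0.0962] q7 -0.19
```

```bash
python3 -m creep '[{"claw":-1,"slide":[0.1,-0.05,0],"dr":[0,0,0]},{"claw":-1,"slide":[0.2,-0.1,0],"dr":[0,0,0]},{"claw":-1,"slide":[0.3,-0.15,0],"dr":[0,0,0]},{"claw":-1,"slide":[0.4,-0.2,0],"dr":[0,0,0]},{"claw":-1,"slide":[0.5,-0.26,0],"dr":[0,0,0]},{"claw":-1,"slide":[0.6,-0.31,0],"dr":[0,0,0]},{"claw":-1,"slide":[0.7,-0.36,0],"dr":[0,0,0]},{"claw":-1,"slide":[0.8,-0.41,0],"dr":[0,0,0]},{"claw":-1,"slide":[0.9,-0.46,0],"dr":[0,0,0]},{"claw":-1,"slide":[1,-0.51,0],"dr":[0,0,0]}]'
python3 -m creep '[{"claw":-1,"slide":[0.1,-0.05,0],"dr":[0,0,0]},{"claw":-1,"slide":[0.2,-0.1,0],"dr":[0,0,0]},{"claw":-1,"slide":[0.3,-0.15,0],"dr":[0,0,0]},{"claw":-1,"slide":[0.4,-0.2,0],"dr":[0,0,0]},{"claw":-1,"slide":[0.5,-0.26,0],"dr":[0,0,0]},{"claw":-1,"slide":[0.6,-0.31,0],"dr":[0,0,0]},{"claw":-1,"slide":[0.7,-0.36,0],"dr":[0,0,0]},{"claw":-1,"slide":[0.8,-0.41,0],"dr":[0,0,0]},{"claw":-1,"slide":[0.9,-0.46,0],"dr":[0,0,0]},{"claw":-1,"slide":[1,-0.51,0],"dr":[0,0,0]}]'
python3 - <<'E'
from h import *
go((0.4833,0.3415,0.0235),np.radians(81.8))
E
```

```text
time: 17.45
eef_pos: [0.524, 0.2166, 0.0956]
tcp_rot: [0.003, 0.759, 0.651, -0.0]
wrist_force: [-0.9, -0.1, -0.8]
opening: 0.0351
time: 18.45
eef_pos: [0.4887, 0.3242, 0.0949]
tcp_rot: [0.003, 0.759, 0.651, -0.0]
wrist_force: [-0.0, -0.2, -0.7]
opening: 0.0351
slide [ 0.166 -0.083  0.713] dr [ 0.0006  0.0007 -0.0017] yaw now 81.2 goal 81.8 t18.4 pos [0.4887 0.3242 0.0949] q7 -0.57
```

```bash
python3 -m creep '[{"claw":-1,"slide":[0.06,-0.03,0],"dr":[0,0,0]},{"claw":-1,"slide":[0.12,-0.06,0.05],"dr":[0,0,0]},{"claw":-1,"slide":[0.16,-0.08,0.15],"dr":[0,0,0]},{"claw":-1,"slide":[0.16,-0.08,0.25],"dr":[0,0,0]},{"claw":-1,"slide":[0.16,-0.08,0.35],"dr":[0,0,0]},{"claw":-1,"slide":[0.16,-0.08,0.45],"dr":[0,0,0]},{"claw":-1,"slide":[0.16,-0.08,0.55],"dr":[0,0,0]},{"claw":-1,"slide":[0.16,-0.08,0.63],"dr":[0,0,0]},{"claw":-1,"slide":[0.16,-0.08,0.69],"dr":[0,0,0]},{"claw":-1,"slide":[0.16,-0.08,0.715],"dr":[0,0,0]}]'
python3 -m creep '[{"claw":-1,"slide":[0,0,0],"dr":[0,0,0]},{"claw":0,"slide":[0,0,0],"dr":[0,0,0]},{"claw":0.4,"slide":[0,0,0],"dr":[0,0,0]},{"claw":0.4,"slide":[0,0,0],"dr":[0,0,0]},{"claw":0.4,"slide":[0,0,-0.1],"dr":[0,0,0]},{"claw":0.4,"slide":[0,0,-0.2],"dr":[0,0,0]},{"claw":0.4,"slide":[0,0,-0.32],"dr":[0,0,0]},{"claw":0.4,"slide":[0,0,-0.44],"dr":[0,0,0]},{"claw":0.5,"slide":[-0.05,0.05,-0.56],"dr":[0,0,0]},{"claw":0.5,"slide":[-0.1,0.1,-0.7],"dr":[0,0,0]}]'
python3 - <<'E'
from h import *
s=bot.state();cv2.imwrite('pics/w6.png',bot.get_image('wrist')[:,:,::-1])
print(proj('wrist',[(.4833,.3415,.052),(.4833,.3415,.007)],s))
go((0.505,-0.29,0.10),np.radians(10))
E
```

```text
time: 19.45
eef_pos: [0.4833, 0.3406, 0.0227]
tcp_rot: [0.003, 0.759, 0.651, -0.001]
wrist_force: [-3.4, -1.7, 14.9]
opening: 0.0349
time: 20.45
eef_pos: [0.4917, 0.3291, 0.094]
tcp_rot: [0.003, 0.759, 0.651, -0.001]
wrist_force: [0.1, 0.2, -0.7]
opening: 0.0661
[[259.6097743  219.46255679]
 [262.20765316 201.40293957]]
slide [-6.089  1.068 -0.009] dr [ 0.0013 -0.0002  0.1974] yaw now 81.0 goal 10.0 t20.5 pos [0.4942 0.3281 0.0963] q7 -0.58
```

View pics/w6.png

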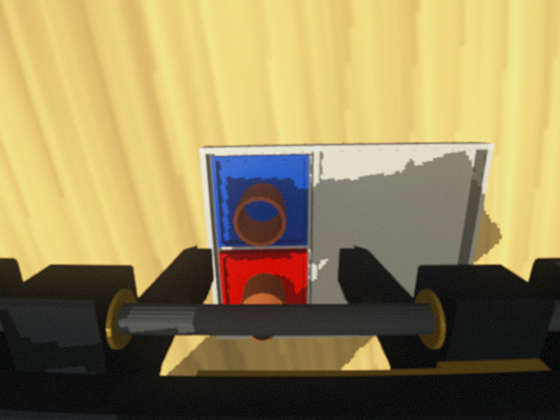

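```bash
python3 -m creep '[{"claw":0.5,"slide":[-0.1,0.01,-0.05],"dr":[0,0,0.01]},{"claw":0.5,"slide":[-0.2,0.02,-0.1],"dr":[0,0,0.02]},{"claw":0.6,"slide":[-0.3,0.03,-0.15],"dr":[0,0,0.03]},{"claw":0.8,"slide":[-0.4,0.04,-0.2],"dr":[0,0,0.04]},{"claw":1,"slide":[-0.5,0.05,-0.25],"dr":[0,0,0.05]},{"claw":1,"slide":[-0.6,0.06,-0.3],"dr":[0,0,0.06]},{"claw":1,"slide":[-0.7,0.07,-0.35],"dr":[0,0,0.07]},{"claw":1,"slide":[-0.8,0.08,-0.4],"dr":[0,0,0.08]},{"claw":1,"slide":[-0.9,0.09,-0.4],"dr":[0,0,0.09]},{"claw":1,"slide":[-1,0.1,-0.4],"dr":[0,0,0.1]}]'
python3 -c "
from h import *
go((0.46,-0.30,0.13),np.radians(45));go((0.46,-0.30,0.13),np.radians(10))"
```

```text
time: 21.5
eef_pos: [0.4886, 0.2271, 0.1372]
tcp_rot: [0.003, 0.924, 0.382, 0.002]
wrist_force: [-0.3, 0.3, -0.5]
opening: 0.0883
slide [-3.921  3.535  0.092] dr [ 0.0012 -0.0003 -0.0004] yaw now 44.9 goal 45.0 t21.5 pos [0.4886 0.2271 0.1372] q7 -0.97
slide [-3.921  3.535  0.092] dr [ 0.0011 -0.0007  0.0968] yaw now 44.9 goal 10.0 t21.5 pos [0.4886 0.2271 0.1372] q7 -0.97
```

```bash
for i in 1; do :; done
python3 -m creep '[{"claw":1,"slide":[-0.1,0.09,0],"dr":[0,0,0]},{"claw":1,"slide":[-0.2,0.18,0],"dr":[0,0,0]},{"claw":1,"slide":[-0.3,0.27,0],"dr":[0,0,0]},{"claw":1,"slide":[-0.4,0.36,0],"dr":[0,0,0]},{"claw":1,"slide":[-0.5,0.45,0],"dr":[0,0,0]},{"claw":1,"slide":[-0.6,0.54,0],"dr":[0,0,0]},{"claw":1,"slide":[-0.7,0.63,0],"dr":[0,0,0]},{"claw":1,"slide":[-0.8,0.72,0],"dr":[0,0,0]},{"claw":1,"slide":[-0.9,0.8,0],"dr":[0,0,0]},{"claw":1,"slide":[-1,0.88,0],"dr":[0,0,0]}]'
python3 -m creep '[{"claw":1,"slide":[-0.1,0.09,0],"dr":[0,0,0]},{"claw":1,"slide":[-0.2,0.18,0],"dr":[0,0,0]},{"claw":1,"slide":[-0.3,0.27,0],"dr":[0,0,0]},{"claw":1,"slide":[-0.4,0.36,0],"dr":[0,0,0]},{"claw":1,"slide":[-0.5,0.45,0],"dr":[0,0,0]},{"claw":1,"slide":[-0.6,0.54,0],"dr":[0,0,0]},{"claw":1,"slide":[-0.7,0.63,0],"dr":[0,0,0]},{"claw":1,"slide":[-0.8,0.72,0],"dr":[0,0,0]},{"claw":1,"slide":[-0.9,0.8,0],"dr":[0,0,0]},{"claw":1,"slide":[-1,0.88,0],"dr":[0,0,0]}]'
python3 -m creep '[{"claw":1,"slide":[-0.1,0.09,0],"dr":[0,0,0]},{"claw":1,"slide":[-0.2,0.18,0],"dr":[0,0,0]},{"claw":1,"slide":[-0.3,0.27,0],"dr":[0,0,0]},{"claw":1,"slide":[-0.4,0.36,0],"dr":[0,0,0]},{"claw":1,"slide":[-0.5,0.45,0],"dr":[0,0,0]},{"claw":1,"slide":[-0.6,0.54,0],"dr":[0,0,0]},{"claw":1,"slide":[-0.7,0.63,0],"dr":[0,0,0]},{"claw":1,"slide":[-0.8,0.72,0],"dr":[0,0,0]},{"claw":1,"slide":[-0.9,0.8,0],"dr":[0,0,0]},{"claw":1,"slide":[-1,0.88,0],"dr":[0,0,0]}]'
python3 -c "
from h import *
go((0.46,-0.30,0.13),np.radians(10))"
```

```text
time: 22.5
eef_pos: [0.4796, 0.0932, 0.1377]
tcp_rot: [0.003, 0.924, 0.382, 0.002]
wrist_force: [1.2, 0.6, -0.4]
opening: 0.088
time: 23.5
eef_pos: [0.4707, -0.0408, 0.1382]
tcp_rot: [0.003, 0.924, 0.382, 0.002]
wrist_force: [-0.2, -0.1, -0.5]
opening: 0.0883
time: 24.5
eef_pos: [0.4617, -0.1748, 0.1386]
tcp_rot: [0.003, 0.924, 0.381, 0.002]
wrist_force: [0.1, -0.2, -1.2]
opening: 0.0877
slide [-0.895  0.875  0.091] dr [ 0.0011 -0.0007  0.0968] yaw now 44.9 goal 10.0 t24.5 pos [ 0.4617 -0.1748  0.1386] q7 -0.16
```

```bash
python3 -m creep '[{"claw":1,"slide":[-0.1,0.09,0],"dr":[0,0,0.01]},{"claw":1,"slide":[-0.2,0.18,0],"dr":[0,0,0.02]},{"claw":1,"slide":[-0.3,0.27,0],"dr":[0,0,0.03]},{"claw":1,"slide":[-0.4,0.36,0],"dr":[0,0,0.04]},{"claw":1,"slide":[-0.5,0.45,0],"dr":[0,0,0.05]},{"claw":1,"slide":[-0.6,0.54,0],"dr":[0,0,0.06]},{"claw":1,"slide":[-0.7,0.63,0],"dr":[0,0,0.07]},{"claw":1,"slide":[-0.8,0.72,0],"dr":[0,0,0.08]},{"claw":1,"slide":[-0.88,0.86,0],"dr":[0.001,0,0.09]},{"claw":1,"slide":[-0.9,0.87,0],"dr":[0.001,-0.001,0.097]}]'
python3 - <<'E'
from h import *
s=bot.state();cv2.imwrite('pics/w7.png',bot.get_image('wrist')[:,:,::-1])
print(proj('wrist',[(.5229,-.2922,.008),(.5,-.296,.008)],s))
go((0.52,-0.2922,0.10),np.radians(10))
E
```

```text
time: 25.5
eef_pos: [0.4593, -0.3028, 0.1395]
tcp_rot: [0.002, 0.997, 0.083, -0.001]
wrist_force: [-0.4, 0.1, 0.5]
opening: 0.0878
[[275.19522179 129.46235962]
 [275.15224248 156.07240382]]
slide [0.617 0.003 0.39 ] dr [ 0.0004  0.0004 -0.0014] yaw now 9.5 goal 10.0 t25.6 pos [ 0.4592 -0.302   0.1392] q7 -0.44
```

View pics/w7.png

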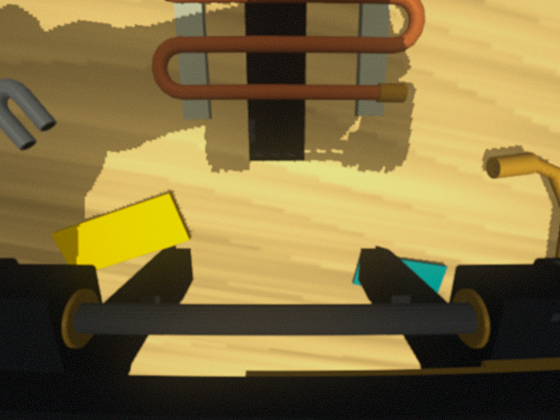

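```bash
python3 - <<'E'
from h import *
s=bot.state()
im=cv2.imread('pics/w7.png'); hsv=cv2.cvtColor(im,cv2.COLOR_BGR2HSV);m=np.uint8(hsv[...,2]<40)*255; m[162:]=0; m[:,:215]=0; m[:,340:]=0; m[:106]=0
m=cv2.morphologyEx(m,cv2.MORPH_OPEN,np.ones((3,3)))
c=max(cv2.findContours(m,cv2.RETR_EXTERNAL,cv2.CHAIN_APPROX_NONE)[0],key=cv2.contourArea)
x,y,w,h=cv2.boundingRect(c);print(x,y,w,h)
for r in (110,130,150): 
    cc=np.where(m[r]>0)[0]; print(r,cc.min(),cc.max(), onplane('wrist',[(cc.min(),r),((cc.min()+cc.max()+1)/2,r),(cc.max()+1,r)],.008,s).round(4)[:,:2].tolist())
e=onplane('wrist',[((x+w/2),y+h)],.004,s); print('end',e, onplane('wrist',[(277,99)],.02,s))
E
```

```text
249 106 55 38
110 249 303 [[0.5351, -0.2664], [0.539, -0.2898], [0.5429, -0.3132]]
130 255 302 [[0.5193, -0.274], [0.5227, -0.2947], [0.5262, -0.3155]]Traceback (most recent call last):
  File "<stdin>", line 8, in <module>
    return umr_minimum(a, axis, None, out, keepdims, initial, where)
ValueError: zero-size array to reduction operation minimum which has no identity
```

```bash
python3 -m creep '[{"claw":0.6,"slide":[0.08,0,0.06],"dr":[0,0,0]},{"claw":0.6,"slide":[0.16,0,0.12],"dr":[0,0,0]},{"claw":0.6,"slide":[0.24,0,0.2],"dr":[0,0,0]},{"claw":0.6,"slide":[0.32,0,0.3],"dr":[0,0,0]},{"claw":0.6,"slide":[0.4,0,0.4],"dr":[0,0,0]},{"claw":0.6,"slide":[0.48,0,0.5],"dr":[0,0,0]},{"claw":0.6,"slide":[0.56,0.01,0.6],"dr":[0,0,0]},{"claw":0.6,"slide":[0.61,0.01,0.7],"dr":[0,0,0]},{"claw":0.6,"slide":[0.62,0.01,0.8],"dr":[0,0,0]},{"claw":0.6,"slide":[0.62,0.01,0.85],"dr":[0,0,0]}]' 30
python3 - <<'E'
from h import *
s=bot.state();cv2.imwrite('pics/w8.png',bot.get_image('wrist')[:,:,::-1])
cv2.imwrite('pics/s8.png',cv2.resize(bot.get_image('side')[190:350,230:440,::-1],None,fx=3.5,fy=3.5,interpolation=cv2.INTER_CUBIC))
go((0.521,-0.2928,0.0025),np.radians(10))
E
```

```text
time: 26.55
eef_pos: [0.5198, -0.2927, 0.0528]
tcp_rot: [0.001, 0.997, 0.083, -0.002]
wrist_force: [-0.6, 0.1, 0.4]
opening: 0.0705
slide [0.017 0.    0.507] dr [ 0.0003  0.0006 -0.0015] yaw now 9.5 goal 10.0 t26.6 pos [ 0.5195 -0.2929  0.0532] q7 -0.45
```

View pics/w8.png

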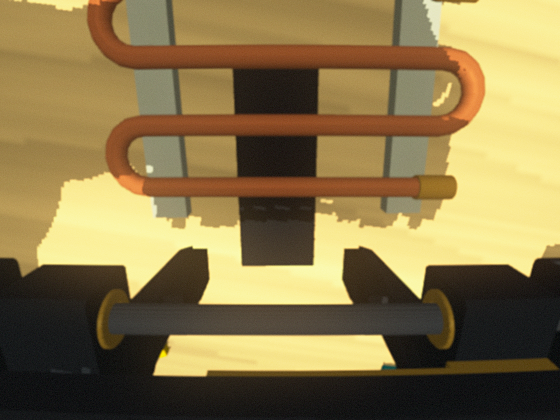

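View pics/s8.png

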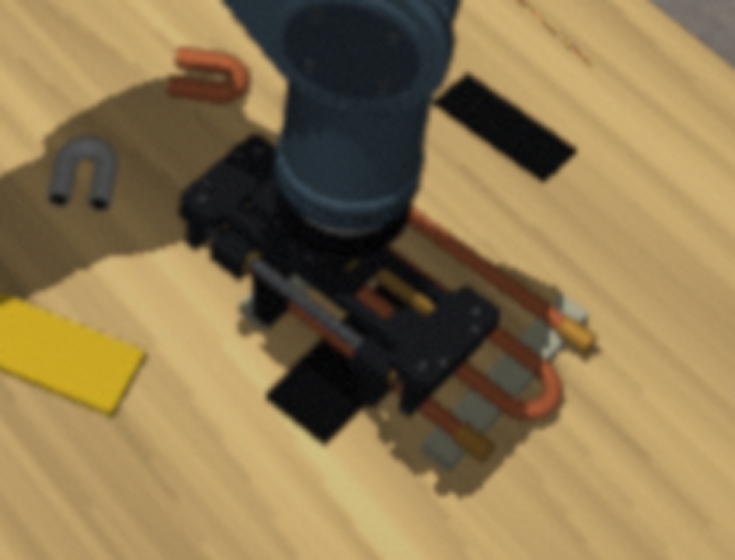

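```bash
python3 - <<'E'
from h import *
s=bot.state()
print(onplane('wrist',[(278,266),(278,250)],.004,s),onplane('wrist',[(278,196)],.018,s))
print(onplane('wrist',[(241,266),(315,266)],.008,s))
E
```

```text
[[ 0.49401479 -0.29898289  0.004     ]
 [ 0.50603882 -0.29695141  0.004     ]] [[ 0.54720193 -0.28986812  0.018     ]]
[[ 0.49182839 -0.27353348  0.008     ]
 [ 0.50014138 -0.32370361  0.008     ]]
```

```bash
python3 -m creep '[{"claw":0.6,"slide":[0,0,0.06],"dr":[0,0,0]},{"claw":0.6,"slide":[0,0,0.12],"dr":[0,0,0]},{"claw":0.6,"slide":[0,0,0.18],"dr":[0,0,0]},{"claw":0.6,"slide":[0,0,0.24],"dr":[0,0,0]},{"claw":0.6,"slide":[0,0,0.3],"dr":[0,0,0]},{"claw":0.6,"slide":[0,0,0.36],"dr":[0,0,0]},{"claw":0.6,"slide":[0,0,0.42],"dr":[0,0,0]},{"claw":0.6,"slide":[0,0,0.46],"dr":[0,0,0]},{"claw":0.6,"slide":[0,0,0.49],"dr":[0,0,0]},{"claw":0.6,"slide":[0,0,0.505],"dr":[0,0,0]}]' 30
python3 -m creep '[{"claw":0.4,"slide":[0,0,0],"dr":[0,0,0]},{"claw":0.2,"slide":[0,0,0],"dr":[0,0,0]},{"claw":-1,"slide":[0,0,0],"dr":[0,0,0]},{"claw":-1,"slide":[0,0,0],"dr":[0,0,0]},{"claw":-1,"slide":[0,0,0],"dr":[0,0,0]},{"claw":-1,"slide":[0,0,0],"dr":[0,0,0]},{"claw":-1,"slide":[0,0,0],"dr":[0,0,0]},{"claw":-1,"slide":[0,0,0],"dr":[0,0,0]},{"claw":-1,"slide":[0,0,0],"dr":[0,0,0]},{"claw":-1,"slide":[0,0,0],"dr":[0,0,0]}]' 30
```

```text
time: 27.65
eef_pos: [0.5193, -0.2931, 0.0025]
tcp_rot: [0.001, 0.997, 0.082, -0.002]
wrist_force: [0.3, 0.1, -0.2]
opening: 0.0707
time: 28.65
eef_pos: [0.5194, -0.2933, 0.0026]
tcp_rot: [0.001, 0.997, 0.082, -0.002]
wrist_force: [-0.5, 0.6, 3.9]
opening: 0.0496
```

```bash
python3 - <<'E'
from h import *
print(onplane('top',[(415,272),(415,285),(451,285),(348,263),(349,272)],.006))
go((0.5194-.1*np.cos(.175),-.2933-.1*np.sin(.175),.0026))
E
```

```text
[[ 0.41843817 -0.39610078  0.006     ]
 [ 0.38535422 -0.39541411  0.006     ]
 [ 0.38499367 -0.48946529  0.006     ]
 [ 0.4411599  -0.22325402  0.006     ]
 [ 0.41826413 -0.22565391  0.006     ]]
slide [-1.     0.011  0.004] dr [0.0003 0.0006 0.    ] yaw now 9.4 goal 9.4 t28.6 pos [ 0.5194 -0.2933  0.0026] q7 -0.41
```

```bash
python3 -m creep '[{"claw":-1,"slide":[-0.05,0,0],"dr":[0,0,0]},{"claw":-1,"slide":[-0.15,0,0],"dr":[0,0,0]},{"claw":-1,"slide":[-0.26,0,0],"dr":[0,0,0]},{"claw":-1,"slide":[-0.37,0.005,0],"dr":[0,0,0]},{"claw":-1,"slide":[-0.48,0.005,0],"dr":[0,0,0]},{"claw":-1,"slide":[-0.59,0.005,0],"dr":[0,0,0]},{"claw":-1,"slide":[-0.7,0.01,0],"dr":[0,0,0]},{"claw":-1,"slide":[-0.8,0.01,0],"dr":[0,0,0]},{"claw":-1,"slide":[-0.9,0.01,0],"dr":[0,0,0]},{"claw":-1,"slide":[-1,0.01,0],"dr":[0,0,0]}]'
python3 - <<'E'
from h import *
cv2.imwrite('pics/t9.png',cv2.resize(bot.get_image('top')[120:320,290:490,::-1],None,fx=3,fy=3,interpolation=cv2.INTER_CUBIC))
cv2.imwrite('pics/w9.png',bot.get_image('wrist')[:,:,::-1])
E
```

```text
time: 29.65
eef_pos: [0.42, -0.3107, 0.003]
tcp_rot: [0.001, 0.997, 0.082, -0.002]
wrist_force: [0.7, -0.5, -1.8]
opening: 0.0493
```

View pics/w9.png

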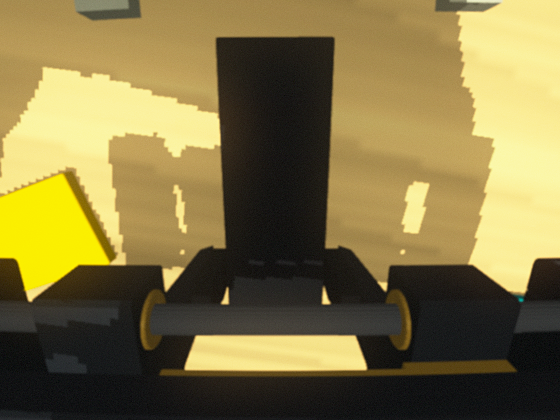

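View pics/t9.png

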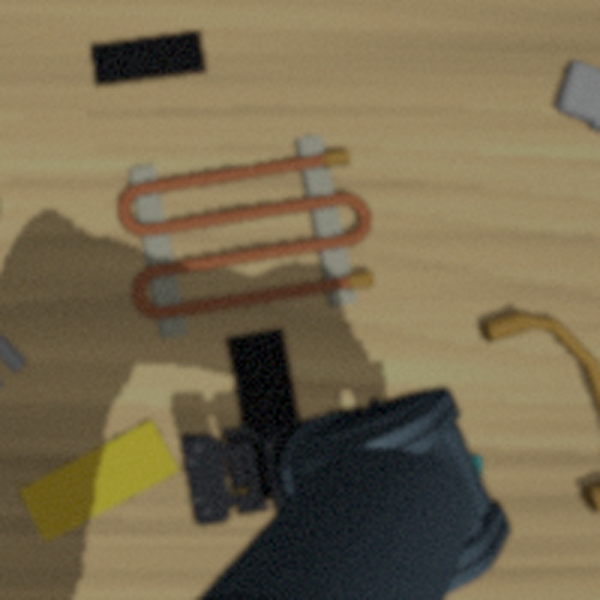

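```bash
python3 -m creep '[{"claw":0.2,"slide":[0,0,0],"dr":[0,0,0]},{"claw":0.5,"slide":[0,0,0],"dr":[0,0,0]},{"claw":0.6,"slide":[0,0,0],"dr":[0,0,0]},{"claw":0.6,"slide":[0,0,0],"dr":[0,0,0]},{"claw":0.6,"slide":[0.06,0,0],"dr":[0,0,0]},{"claw":0.6,"slide":[0.14,0,0],"dr":[0,0,0]},{"claw":0.6,"slide":[0.22,0,0],"dr":[0,0,0]},{"claw":0.6,"slide":[0.3,0,0],"dr":[0,0,0]},{"claw":0.6,"slide":[0.36,0,0],"dr":[0,0,0]},{"claw":0.6,"slide":[0.4,0,0],"dr":[0,0,0]}]'
python3 - <<'E'
from h import *
s=bot.state();cv2.imwrite('pics/w10.png',bot.get_image('wrist')[:,:,::-1])
x=np.array(s['eef_pos']);d=Rq(s['tcp_rot']).apply([1,0,0]);print(s['opening'])
for k in (.06,.065,.07): print(proj('wrist',[x*[1,1,0]+[0,0,.008]+k*d]))
E
```

```text
time: 30.75
eef_pos: [0.4591, -0.3042, 0.0027]
tcp_rot: [0.001, 0.997, 0.082, -0.002]
wrist_force: [1.1, 0.3, -0.3]
opening: 0.0703
0.07030606262795083
[[275.72160531 149.20533194]]
[[275.72699831 137.88991669]]
[[275.73243754 126.36610672]]
```

View pics/w10.png

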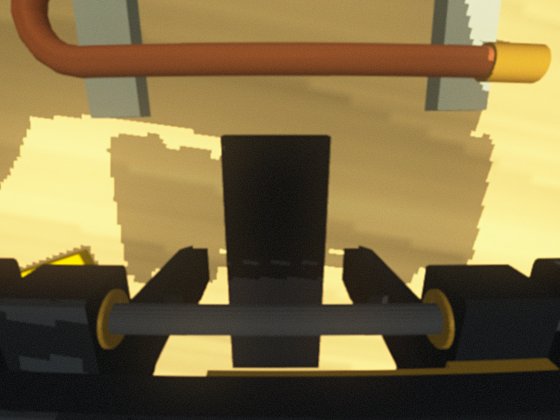

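```bash
python3 -m creep '[{"claw":0.3,"slide":[0,0,0],"dr":[0,0,0]},{"claw":0.15,"slide":[0,0,0],"dr":[0,0,0]},{"claw":-1,"slide":[0,0,0],"dr":[0,0,0]},{"claw":-1,"slide":[0,0,0],"dr":[0,0,0]},{"claw":-1,"slide":[0,0,0],"dr":[0,0,0]},{"claw":-1,"slide":[0,0,0],"dr":[0,0,0]},{"claw":-1,"slide":[0,0,0],"dr":[0,0,0]},{"claw":-1,"slide":[0,0,0],"dr":[0,0,0]},{"claw":-1,"slide":[0,0,0],"dr":[0,0,0]},{"claw":-1,"slide":[0,0,0],"dr":[0,0,0]}]' 40
python3 -m creep '[{"claw":-1,"slide":[0,0,-0.04],"dr":[0,0,0]},{"claw":-1,"slide":[0,0,-0.1],"dr":[0,0,0]},{"claw":-1,"slide":[0,0,-0.2],"dr":[0,0,0]},{"claw":-1,"slide":[0,0,-0.3],"dr":[0,0,0]},{"claw":-1,"slide":[-0.03,-0.03,-0.4],"dr":[0,0,0]},{"claw":-1,"slide":[-0.06,-0.1,-0.5],"dr":[0,0,0]},{"claw":-1,"slide":[-0.1,-0.2,-0.6],"dr":[0,0,0]},{"claw":-1,"slide":[-0.1,-0.3,-0.7],"dr":[0,0,-0.01]},{"claw":-1,"slide":[-0.1,-0.4,-0.8],"dr":[0,0,-0.02]},{"claw":-1,"slide":[-0.1,-0.5,-0.9],"dr":[0,0,-0.03]}]'
python3 - <<'E'
from h import *
s=bot.state();cv2.imwrite('pics/w11.png',bot.get_image('wrist')[:,:,::-1])
go((0.583,0.2875,0.10),np.radians(81.8))
go((0.583,0.2875,0.10),np.radians(45))
E
```

```text
time: 31.8
eef_pos: [0.4592, -0.3043, 0.0027]
tcp_rot: [0.001, 0.997, 0.082, -0.002]
wrist_force: [-1.3, -0.8, 1.5]
opening: 0.0491
time: 32.8
eef_pos: [0.4416, -0.2551, 0.0936]
tcp_rot: [0.001, 0.984, 0.178, -0.002]
wrist_force: [0.9, -0.3, -1.1]
opening: 0.0491
slide [ 3.237 -4.562 -0.063] dr [-0.0004  0.0004 -0.1696] yaw now 20.8 goal 81.8 t32.9 pos [ 0.442  -0.2538  0.0945] q7 -0.29
slide [ 3.237 -4.562 -0.063] dr [-0.0002  0.0005 -0.0673] yaw now 20.8 goal 45.0 t32.9 pos [ 0.442  -0.2538  0.0945] q7 -0.29
```

View pics/w11.png

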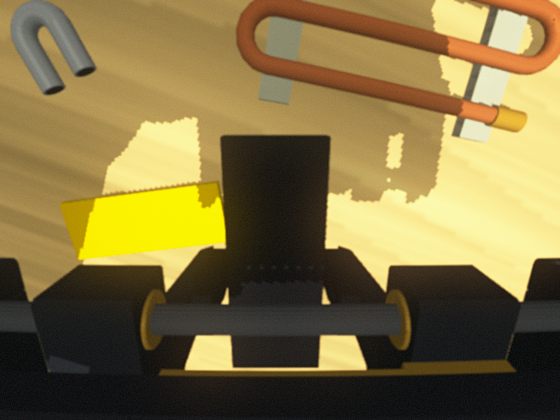

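```bash
python3 -m creep '[{"claw":-1,"slide":[0.06,-0.1,0],"dr":[0,0,-0.006]},{"claw":-1,"slide":[0.12,-0.2,0],"dr":[0,0,-0.013]},{"claw":-1,"slide":[0.19,-0.3,0],"dr":[0,0,-0.02]},{"claw":-1,"slide":[0.25,-0.4,0],"dr":[0,0,-0.027]},{"claw":-1,"slide":[0.32,-0.5,0],"dr":[0,0,-0.034]},{"claw":-1,"slide":[0.39,-0.6,0],"dr":[0,0,-0.041]},{"claw":-1,"slide":[0.46,-0.7,0],"dr":[0,0,-0.048]},{"claw":-1,"slide":[0.52,-0.8,0],"dr":[0,0,-0.055]},{"claw":-1,"slide":[0.58,-0.9,0],"dr":[0,0,-0.062]},{"claw":-1,"slide":[0.65,-1,0],"dr":[0,0,-0.067]}]'
python3 - <<'E'
from h import *
go((0.583,0.2875,0.10),np.radians(81.8))
E
```

```text
time: 33.85
eef_pos: [0.4674, -0.1364, 0.0944]
tcp_rot: [-0.0, 0.924, 0.383, -0.002]
wrist_force: [0.1, 0.1, -2.4]
opening: 0.049
slide [ 3.816 -2.177 -0.063] dr [-0.0005  0.0003 -0.1021] yaw now 45.0 goal 81.8 t33.9 pos [ 0.4674 -0.1364  0.0944] q7 -0.19
```

```bash
python3 -m creep '[{"claw":-1,"slide":[0.1,-0.06,0],"dr":[0,0,0]},{"claw":-1,"slide":[0.2,-0.12,0],"dr":[0,0,0]},{"claw":-1,"slide":[0.3,-0.18,0],"dr":[0,0,0]},{"claw":-1,"slide":[0.4,-0.24,0],"dr":[0,0,0]},{"claw":-1,"slide":[0.5,-0.3,0],"dr":[0,0,0]},{"claw":-1,"slide":[0.6,-0.36,0],"dr":[0,0,0]},{"claw":-1,"slide":[0.7,-0.42,0],"dr":[0,0,0]},{"claw":-1,"slide":[0.8,-0.48,0],"dr":[0,0,0]},{"claw":-1,"slide":[0.9,-0.54,0],"dr":[0,0,0]},{"claw":-1,"slide":[1,-0.57,0],"dr":[0,0,0]}]'
python3 -m creep '[{"claw":-1,"slide":[0.1,-0.06,0],"dr":[0,0,0]},{"claw":-1,"slide":[0.2,-0.12,0],"dr":[0,0,0]},{"claw":-1,"slide":[0.3,-0.18,0],"dr":[0,0,0]},{"claw":-1,"slide":[0.4,-0.24,0],"dr":[0,0,0]},{"claw":-1,"slide":[0.5,-0.3,0],"dr":[0,0,0]},{"claw":-1,"slide":[0.6,-0.36,0],"dr":[0,0,0]},{"claw":-1,"slide":[0.7,-0.42,0],"dr":[0,0,0]},{"claw":-1,"slide":[0.8,-0.48,0],"dr":[0,0,0]},{"claw":-1,"slide":[0.9,-0.54,0],"dr":[0,0,0]},{"claw":-1,"slide":[1,-0.57,0],"dr":[0,0,0]}]'
python3 -m creep '[{"claw":-1,"slide":[0.1,-0.06,0],"dr":[0,0,-0.01]},{"claw":-1,"slide":[0.2,-0.12,0],"dr":[0,0,-0.02]},{"claw":-1,"slide":[0.3,-0.18,0],"dr":[0,0,-0.03]},{"claw":-1,"slide":[0.4,-0.24,0],"dr":[0,0,-0.04]},{"claw":-1,"slide":[0.5,-0.3,0],"dr":[0,0,-0.05]},{"claw":-1,"slide":[0.6,-0.36,0],"dr":[0,0,-0.06]},{"claw":-1,"slide":[0.7,-0.42,0],"dr":[0,0,-0.07]},{"claw":-1,"slide":[0.8,-0.48,0],"dr":[0,0,-0.08]},{"claw":-1,"slide":[0.9,-0.54,0],"dr":[0,0,-0.09]},{"claw":-1,"slide":[1,-0.57,0],"dr":[0,0,-0.102]}]'
python3 - <<'E'
from h import *
s=bot.state();cv2.imwrite('pics/w12.png',bot.get_image('wrist')[:,:,::-1])
go((0.583,0.2875,0.06),np.radians(81.8))
E
```

```text
time: 34.85
eef_pos: [0.4977, -0.0242, 0.0941]
tcp_rot: [-0.001, 0.924, 0.383, -0.002]
wrist_force: [-0.3, -1.1, -2.5]
opening: 0.049
time: 35.85
eef_pos: [0.528, 0.0881, 0.0939]
tcp_rot: [-0.001, 0.924, 0.384, -0.002]
wrist_force: [-0.5, 0.1, -3.1]
opening: 0.0495
time: 36.85
eef_pos: [0.558, 0.2005, 0.0936]
tcp_rot: [-0.002, 0.754, 0.657, -0.002]
wrist_force: [0.0, -0.5, -2.8]
opening: 0.0492
slide [0.876 0.127 0.339] dr [-0.0006 -0.0002  0.0019] yaw now 82.5 goal 81.8 t36.9 pos [0.559  0.2023 0.0939] q7 -0.29
```

View pics/w12.png

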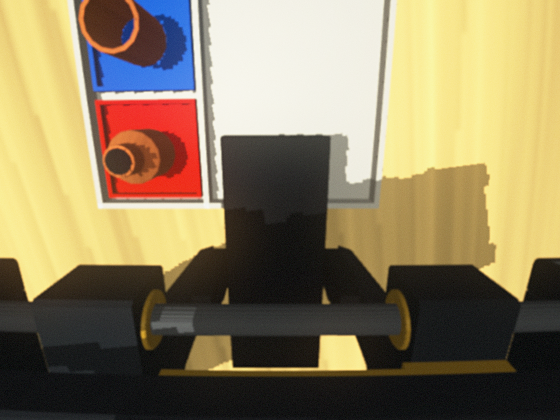

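```bash
python3 -m creep '[{"claw":-1,"slide":[0.1,0.02,0],"dr":[0,0,0]},{"claw":-1,"slide":[0.2,0.04,0],"dr":[0,0,0]},{"claw":-1,"slide":[0.3,0.06,0],"dr":[0,0,0.001]},{"claw":-1,"slide":[0.4,0.08,0],"dr":[0,0,0.002]},{"claw":-1,"slide":[0.5,0.1,0],"dr":[0,0,0.002]},{"claw":-1,"slide":[0.6,0.12,0],"dr":[0,0,0.002]},{"claw":-1,"slide":[0.7,0.14,0.05],"dr":[0,0,0.002]},{"claw":-1,"slide":[0.8,0.16,0.12],"dr":[0,0,0.002]},{"claw":-1,"slide":[0.87,0.16,0.22],"dr":[0,0,0.002]},{"claw":-1,"slide":[0.87,0.16,0.32],"dr":[0,0,0.002]}]'
python3 - <<'E'
from h import *
s=bot.state();cv2.imwrite('pics/w13.png',bot.get_image('wrist')[:,:,::-1])
cv2.imwrite('pics/s13.png',cv2.resize(bot.get_image('side')[80:220,110:320,::-1],None,fx=3.5,fy=3.5,interpolation=cv2.INTER_CUBIC))
go((0.586,0.2875,0.0075),np.radians(81.8))
E
```

```text
time: 37.9
eef_pos: [0.5857, 0.2881, 0.0605]
tcp_rot: [-0.002, 0.756, 0.655, -0.001]
wrist_force: [0.6, 0.5, -2.4]
opening: 0.0495
slide [0.021 0.015 0.52 ] dr [-0.0011  0.0003 -0.0001] yaw now 81.8 goal 81.8 t38.0 pos [0.5845 0.2856 0.0595] q7 -0.40
```

View pics/w13.png

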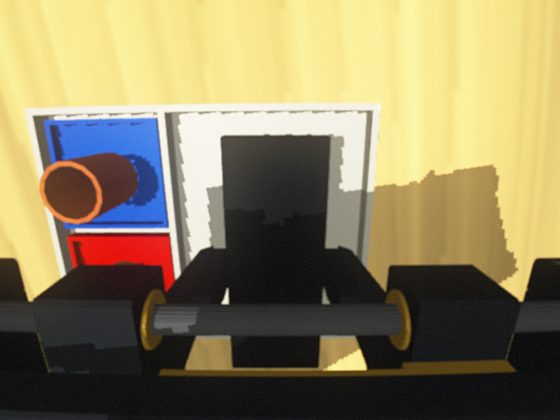

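View pics/s13.png

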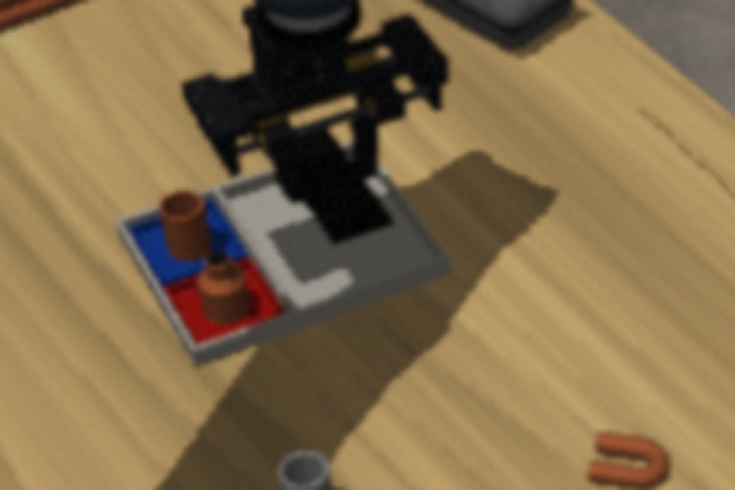

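```bash
python3 -m creep '[{"claw":-1,"slide":[0.02,0.02,0.05],"dr":[-0.001,0,0]},{"claw":-1,"slide":[0.02,0.02,0.12],"dr":[-0.001,0,0]},{"claw":-1,"slide":[0.02,0.02,0.2],"dr":[-0.001,0,0]},{"claw":-1,"slide":[0.02,0.02,0.28],"dr":[-0.001,0,0]},{"claw":-1,"slide":[0.02,0.02,0.35],"dr":[-0.001,0,0]},{"claw":-1,"slide":[0.02,0.02,0.41],"dr":[-0.001,0,0]},{"claw":-1,"slide":[0.02,0.02,0.46],"dr":[-0.001,0,0]},{"claw":-1,"slide":[0.02,0.02,0.49],"dr":[-0.001,0,0]},{"claw":-1,"slide":[0.02,0.02,0.51],"dr":[-0.001,0,0]},{"claw":-1,"slide":[0.02,0.02,0.522],"dr":[-0.001,0,0]}]'
python3 - <<'E'
from h import *
go((0.586,0.2875,0.007),np.radians(81.8))
E
```

```text
time: 39.0
eef_pos: [0.5866, 0.2873, 0.0073]
tcp_rot: [0.0, 0.756, 0.655, -0.001]
wrist_force: [0.1, 0.1, -2.4]
opening: 0.049
slide [ 0.001 -0.006  0.003] dr [-0.      0.0003 -0.0001] yaw now 81.8 goal 81.8 t39.0 pos [0.5866 0.2873 0.0073] q7 -0.39
```

```bash
python3 -m creep '[{"claw":-1,"slide":[0,0,0.006],"dr":[0,0,0]},{"claw":-1,"slide":[0,0,0.006],"dr":[0,0,0]},{"claw":0.25,"slide":[0,0,0.006],"dr":[0,0,0]},{"claw":0.38,"slide":[0,0,0.006],"dr":[0,0,0]},{"claw":0.38,"slide":[0,0,0],"dr":[0,0,0]},{"claw":0.38,"slide":[0,0,0],"dr":[0,0,0]},{"claw":0.38,"slide":[0,0,-0.1],"dr":[0,0,0]},{"claw":0.38,"slide":[0,0,-0.22],"dr":[0,0,0]},{"claw":0.38,"slide":[0,0,-0.35],"dr":[0,0,0]},{"claw":0.38,"slide":[0,0,-0.5],"dr":[0,0,0]}]'
python3 -m creep '[{"claw":0.5,"slide":[-0.05,0,-0.1],"dr":[0,0,0]},{"claw":0.5,"slide":[-0.15,0,-0.2],"dr":[0,0,0]},{"claw":0.5,"slide":[-0.25,0,-0.3],"dr":[0,0,0]},{"claw":0.5,"slide":[-0.35,0,-0.4],"dr":[0,0,0]},{"claw":0.6,"slide":[-0.45,0,-0.5],"dr":[0,0,0]},{"claw":0.7,"slide":[-0.55,0,-0.55],"dr":[0,0,0]},{"claw":0.7,"slide":[-0.65,0,-0.6],"dr":[0,0,0]},{"claw":0.7,"slide":[-0.75,0,-0.6],"dr":[0,0,0]},{"claw":0.7,"slide":[-0.85,0,-0.6],"dr":[0,0,0]},{"claw":0.7,"slide":[-0.95,0,-0.6],"dr":[0,0,0]}]'
python3 - <<'E'
from h import *
s=bot.state();cv2.imwrite('pics/w14.png',bot.get_image('wrist')[:,:,::-1])
im=bot.get_image('top')[:,:,::-1]; cv2.imwrite('pics/t14.png',im)
cv2.imwrite('pics/t14c.png',cv2.resize(im[110:300,90:440],None,fx=2.28,fy=2.28,interpolation=cv2.INTER_CUBIC))
go((0.626,-0.045,0.12),np.radians(135))
E
```

```text
time: 40.0
eef_pos: [0.5868, 0.2875, 0.0588]
tcp_rot: [0.0, 0.756, 0.654, -0.0]
wrist_force: [0.8, -0.0, -1.4]
opening: 0.0607
time: 41.0
eef_pos: [0.5727, 0.1926, 0.1185]
tcp_rot: [0.0, 0.756, 0.654, -0.001]
wrist_force: [0.4, 0.2, -0.2]
opening: 0.0749
slide [-2.261  0.869 -0.008] dr [-0.0002  0.0004 -0.1482] yaw now 81.6 goal 135.0 t41.1 pos [0.5729 0.1913 0.1186] q7 -0.30
```

View pics/w14.png

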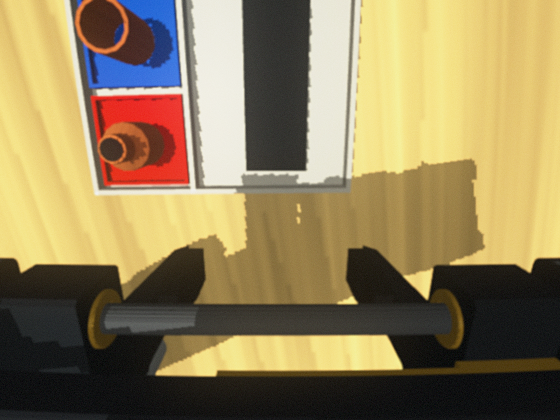

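View pics/t14c.png

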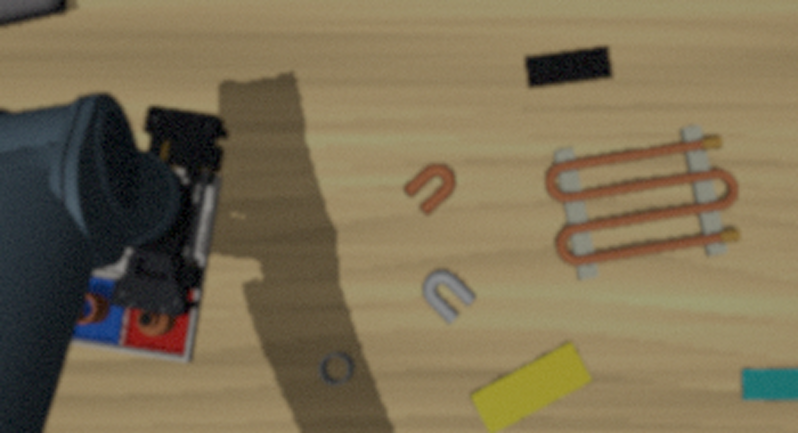

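```bash
python3 -m creep '[{"claw":1,"slide":[-0.1,0.03,0],"dr":[0,0,-0.01]},{"claw":1,"slide":[-0.2,0.06,0],"dr":[0,0,-0.02]},{"claw":1,"slide":[-0.3,0.09,0],"dr":[0,0,-0.03]},{"claw":1,"slide":[-0.4,0.12,0],"dr":[0,0,-0.04]},{"claw":1,"slide":[-0.5,0.15,0],"dr":[0,0,-0.05]},{"claw":1,"slide":[-0.6,0.18,0],"dr":[0,0,-0.06]},{"claw":1,"slide":[-0.7,0.21,0],"dr":[0,0,-0.07]},{"claw":1,"slide":[-0.8,0.24,0],"dr":[0,0,-0.08]},{"claw":1,"slide":[-0.9,0.27,0],"dr":[0,0,-0.09]},{"claw":1,"slide":[-1,0.3,0],"dr":[0,0,-0.1]}]'
python3 - <<'E'
from h import *
im=cv2.imread('pics/t14.png'); im=cv2.resize(im[165:225,255:310],None,fx=6,fy=6,interpolation=cv2.INTER_CUBIC)
hsv=cv2.cvtColor(im,cv2.COLOR_BGR2HSV); H,S,V=cv2.split(hsv); m=np.uint8(((H<14)|(H>172))&(S>110))*255
c=max(cv2.findContours(m,cv2.RETR_EXTERNAL,cv2.CHAIN_APPROX_NONE)[0],key=cv2.contourArea)
uv=(c.reshape(-1,2)+.5)/6-.5+[255,165]
P=onplane('top',uv,.012)[:,:2].astype(np.float32)
r=cv2.minAreaRect(P*1000);print(r)
s=bot.state();go((0.626,-0.045,0.12),np.radians(135))
cv2.imwrite('pics/w15.png',bot.get_image('wrist')[:,:,::-1])
E
```

```text
time: 42.1
eef_pos: [0.5881, 0.0881, 0.1186]
tcp_rot: [0.0, 0.516, 0.856, -0.001]
wrist_force: [-0.9, 0.9, 0.3]
opening: 0.0884
((625.8223266601562, -45.47344970703125), (41.077091217041016, 54.25982666015625), 43.86543655395508)
slide [-1.354 -0.286 -0.012] dr [-0.0003  0.0002 -0.0477] yaw now 117.8 goal 135.0 t42.1 pos [0.5881 0.0881 0.1186] q7 0.40
```

View pics/w15.png

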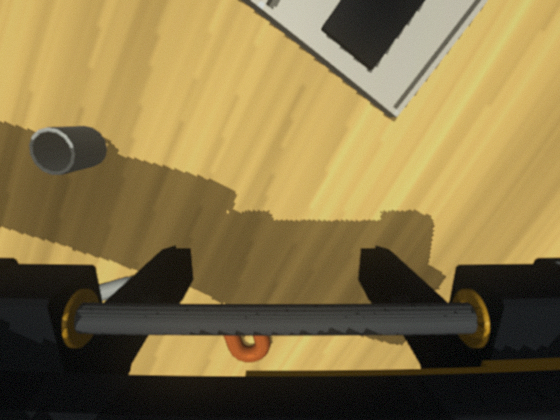

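```bash
python3 -m creep '[{"claw":1,"slide":[-0.1,-0.02,0],"dr":[0,0,-0.005]},{"claw":1,"slide":[-0.2,-0.04,0],"dr":[0,0,-0.01]},{"claw":1,"slide":[-0.3,-0.06,0],"dr":[0,0,-0.015]},{"claw":1,"slide":[-0.4,-0.08,0],"dr":[0,0,-0.02]},{"claw":1,"slide":[-0.5,-0.1,0],"dr":[0,0,-0.025]},{"claw":1,"slide":[-0.6,-0.12,0],"dr":[0,0,-0.03]},{"claw":1,"slide":[-0.7,-0.14,0.02],"dr":[0,0,-0.035]},{"claw":1,"slide":[-0.8,-0.16,0.05],"dr":[0,0,-0.04]},{"claw":1,"slide":[-0.9,-0.18,0.08],"dr":[0,0,-0.045]},{"claw":1,"slide":[-1,-0.2,0.1],"dr":[0,0,-0.045]}]'
python3 - <<'E'
from h import *
s=bot.state();cv2.imwrite('pics/w16.png',bot.get_image('wrist')[:,:,::-1])
P=onplane('wrist',[(0,0)],0)
print(proj('wrist',[(.6258,-.0455,.016)],s))
go((0.6258,-0.0455,0.004),np.radians(134),s)
E
```

```text
time: 43.15
eef_pos: [0.6175, -0.0121, 0.1086]
tcp_rot: [0.0, 0.39, 0.921, -0.002]
wrist_force: [-0.0, 0.0, -0.2]
opening: 0.0882
[[255.2200546 247.0970709]]
slide [-0.296 -0.169  1.048] dr [-0.0005  0.0003  0.0001] yaw now 134.0 goal 134.0 t43.1 pos [ 0.6175 -0.0121  0.1086] q7 0.80
```

View pics/w16.png

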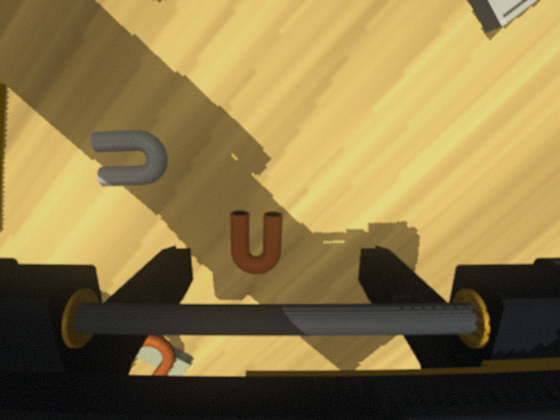

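```bash
python3 -m creep '[{"claw":1,"slide":[-0.07,-0.04,0.05],"dr":[0,0,0]},{"claw":1,"slide":[-0.14,-0.08,0.12],"dr":[0,0,0]},{"claw":1,"slide":[-0.21,-0.12,0.2],"dr":[0,0,0]},{"claw":1,"slide":[-0.28,-0.165,0.28],"dr":[0,0,0]},{"claw":1,"slide":[-0.28,-0.165,0.38],"dr":[0,0,0]},{"claw":1,"slide":[-0.28,-0.165,0.48],"dr":[0,0,0]},{"claw":1,"slide":[-0.28,-0.165,0.58],"dr":[0,0,0]},{"claw":0.8,"slide":[-0.28,-0.165,0.68],"dr":[0,0,0]},{"claw":0.7,"slide":[-0.28,-0.165,0.78],"dr":[0,0,0]},{"claw":0.7,"slide":[-0.28,-0.165,0.85],"dr":[0,0,0]}]'
python3 - <<'E'
from h import *
s=bot.state();cv2.imwrite('pics/w17.png',bot.get_image('wrist')[:,:,::-1])
go((0.6258,-0.0455,0.004),np.radians(134),s)
E
```

```text
time: 44.2
eef_pos: [0.6248, -0.0464, 0.0226]
tcp_rot: [0.0, 0.392, 0.92, -0.003]
wrist_force: [-0.2, 0.1, 0.0]
opening: 0.0748
slide [0.    0.014 0.186] dr [-0.0007  0.0004 -0.0003] yaw now 133.9 goal 134.0 t44.2 pos [ 0.6248 -0.0464  0.0226] q7 0.87
```

View pics/w17.png

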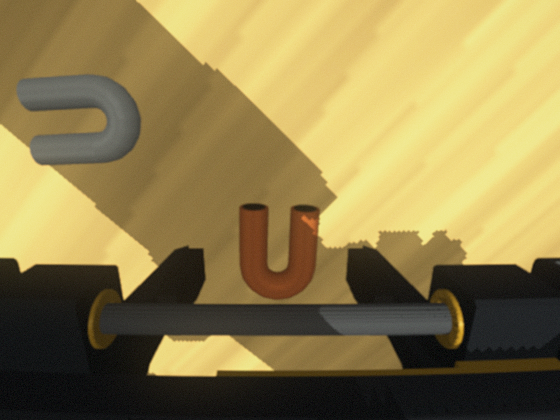

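```bash
python3 -m creep '[{"claw":0.7,"slide":[0,0.01,0.06],"dr":[0,0,0]},{"claw":0.7,"slide":[0,0.01,0.12],"dr":[0,0,0]},{"claw":0.7,"slide":[0,0.01,0.17],"dr":[0,0,0]},{"claw":0.4,"slide":[0,0.01,0.186],"dr":[0,0,0]},{"claw":0.2,"slide":[0,0.01,0.186],"dr":[0,0,0]},{"claw":-1,"slide":[0,0.01,0.186],"dr":[0,0,0]},{"claw":-1,"slide":[0,0.01,0.186],"dr":[0,0,0]},{"claw":-1,"slide":[0,0.01,0.186],"dr":[0,0,0]},{"claw":-1,"slide":[0,0.01,0.186],"dr":[0,0,0]},{"claw":-1,"slide":[0,0.01,0.186],"dr":[0,0,0]}]' 20
python3 -m creep '[{"claw":-1,"slide":[0,0,0],"dr":[0,0,0]},{"claw":-1,"slide":[0,0,-0.06],"dr":[0,0,0]},{"claw":-1,"slide":[0,0,-0.14],"dr":[0,0,0]},{"claw":-1,"slide":[0,0,-0.24],"dr":[0,0,0]},{"claw":-1,"slide":[0.04,0,-0.34],"dr":[0,0,0]},{"claw":-1,"slide":[0.1,0.02,-0.46],"dr":[0,0,0.01]},{"claw":-1,"slide":[0.2,0.04,-0.58],"dr":[0,0,0.02]},{"claw":-1,"slide":[0.3,0.06,-0.7],"dr":[0,0,0.03]},{"claw":-1,"slide":[0.4,0.08,-0.8],"dr":[0,0,0.04]},{"claw":-1,"slide":[0.5,0.1,-0.9],"dr":[0,0,0.05]}]'
python3 - <<'E'
from h import *
s=bot.state();cv2.imwrite('pics/w18.png',bot.get_image('wrist')[:,:,::-1])
go((0.5865,0.2875,0.08),np.radians(81.8),s)
E
```

```text
time: 45.25
eef_pos: [0.6252, -0.0459, 0.0034]
tcp_rot: [-0.0, 0.392, 0.92, -0.003]
wrist_force: [-0.1, -0.3, 2.3]
opening: 0.0434
time: 46.25
eef_pos: [0.5977, -0.0018, 0.0946]
tcp_rot: [0.0, 0.532, 0.847, -0.002]
wrist_force: [0.2, 0.2, -1.0]
opening: 0.0434
slide [2.654 1.156 0.133] dr [-0.0004  0.0007  0.0943] yaw now 115.8 goal 81.8 t46.2 pos [ 0.5977 -0.0018  0.0946] q7 0.53
```

View pics/w18.png

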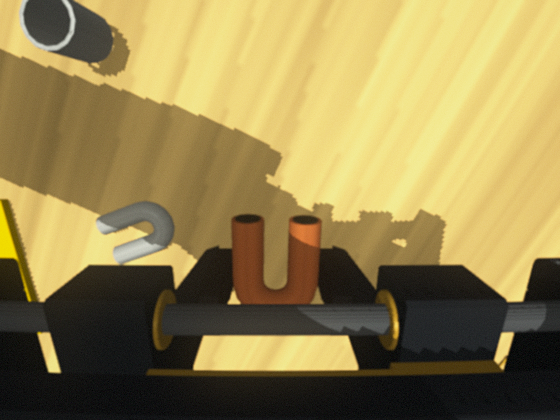

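```bash
python3 -m creep '[{"claw":-1,"slide":[0.1,0.04,0],"dr":[0,0,0.01]},{"claw":-1,"slide":[0.2,0.08,0],"dr":[0,0,0.02]},{"claw":-1,"slide":[0.3,0.12,0],"dr":[0,0,0.03]},{"claw":-1,"slide":[0.4,0.16,0],"dr":[0,0,0.04]},{"claw":-1,"slide":[0.5,0.2,0],"dr":[0,0,0.05]},{"claw":-1,"slide":[0.6,0.24,0],"dr":[0,0,0.06]},{"claw":-1,"slide":[0.7,0.28,0],"dr":[0,0,0.07]},{"claw":-1,"slide":[0.8,0.32,0],"dr":[0,0,0.08]},{"claw":-1,"slide":[0.9,0.36,0],"dr":[0,0,0.09]},{"claw":-1,"slide":[1,0.4,0],"dr":[0,0,0.094]}]'
python3 - <<'E'
from h import *
go((0.5865,0.2875,0.08),np.radians(81.8))
E
```

```text
time: 47.3
eef_pos: [0.5905, 0.1084, 0.096]
tcp_rot: [0.001, 0.756, 0.655, -0.001]
wrist_force: [0.4, 0.8, -0.3]
opening: 0.0433
slide [ 1.767 -0.294  0.155] dr [0.     0.0004 0.    ] yaw now 81.8 goal 81.8 t47.3 pos [0.5905 0.1084 0.096 ] q7 -0.12
```

```bash
python3 -m creep '[{"claw":-1,"slide":[0.1,-0.02,0],"dr":[0,0,0]},{"claw":-1,"slide":[0.2,-0.04,0],"dr":[0,0,0]},{"claw":-1,"slide":[0.3,-0.06,0],"dr":[0,0,0]},{"claw":-1,"slide":[0.4,-0.08,0],"dr":[0,0,0]},{"claw":-1,"slide":[0.5,-0.1,0],"dr":[0,0,0]},{"claw":-1,"slide":[0.6,-0.12,0],"dr":[0,0,0]},{"claw":-1,"slide":[0.7,-0.14,0],"dr":[0,0,0]},{"claw":-1,"slide":[0.8,-0.15,0],"dr":[0,0,0]},{"claw":-1,"slide":[0.9,-0.17,0],"dr":[0,0,0]},{"claw":-1,"slide":[1,-0.2,0],"dr":[0,0,0]}]'
python3 - <<'E'
from h import *
s=bot.state();im=bot.get_image('wrist')[:,:,::-1].copy();cv2.imwrite('pics/w19.png',im)
go((0.5865,0.2875,0.06),np.radians(81.8),s)
print(proj('wrist',[(.5865,.2875,.012)],s))
E
```

```text
time: 48.3
eef_pos: [0.585, 0.211, 0.0957]
tcp_rot: [0.001, 0.756, 0.655, -0.001]
wrist_force: [0.4, -0.6, -1.2]
opening: 0.0436
slide [ 0.76  -0.094  0.355] dr [ 0.      0.0004 -0.    ] yaw now 81.8 goal 81.8 t48.3 pos [0.585  0.211  0.0957] q7 -0.29
[[262.5274595  115.31866714]]
```

View pics/w19.png

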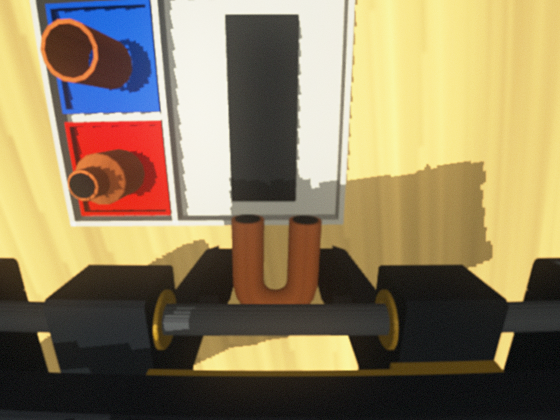

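```bash
python3 -m creep '[{"claw":-1,"slide":[0.1,-0.01,0],"dr":[0,0,0]},{"claw":-1,"slide":[0.2,-0.02,0],"dr":[0,0,0]},{"claw":-1,"slide":[0.3,-0.03,0],"dr":[0,0,0]},{"claw":-1,"slide":[0.4,-0.04,0.03],"dr":[0,0,0]},{"claw":-1,"slide":[0.5,-0.05,0.08],"dr":[0,0,0]},{"claw":-1,"slide":[0.6,-0.06,0.16],"dr":[0,0,0]},{"claw":-1,"slide":[0.7,-0.08,0.24],"dr":[0,0,0]},{"claw":-1,"slide":[0.76,-0.09,0.32],"dr":[0,0,0]},{"claw":-1,"slide":[0.76,-0.09,0.4],"dr":[0,0,0]},{"claw":-1,"slide":[0.76,-0.09,0.5],"dr":[0,0,0]}]'
python3 - <<'E'
from h import *
s=bot.state();im=bot.get_image('wrist')[:,:,::-1].copy();cv2.imwrite('pics/w20.png',im)
go((0.5865,0.2875,0.016),np.radians(81.8),s)
E
```

```text
time: 49.35
eef_pos: [0.5861, 0.2898, 0.0447]
tcp_rot: [0.0, 0.755, 0.656, -0.001]
wrist_force: [0.3, -0.3, -1.1]
opening: 0.0432
slide [-0.021  0.007  0.287] dr [-0.0001  0.0002  0.0004] yaw now 81.9 goal 81.8 t49.4 pos [0.5861 0.2898 0.0447] q7 -0.38
```

View pics/w20.png

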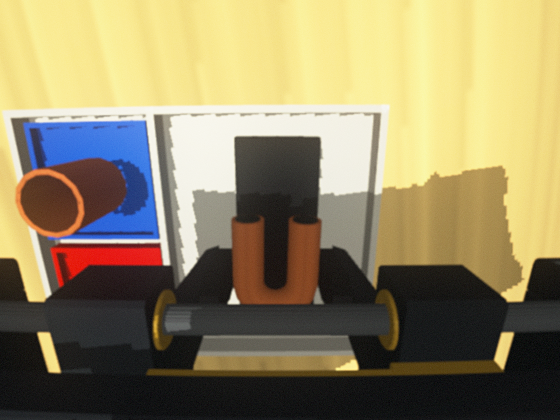

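```bash
python3 -m creep '[{"claw":-1,"slide":[0,0,0.06],"dr":[0,0,0]},{"claw":-1,"slide":[-0.01,0.01,0.12],"dr":[0,0,0]},{"claw":-1,"slide":[-0.02,0.01,0.18],"dr":[0,0,0]},{"claw":-1,"slide":[-0.02,0.01,0.23],"dr":[0,0,0]},{"claw":-1,"slide":[-0.02,0.01,0.26],"dr":[0,0,0]},{"claw":-1,"slide":[-0.02,0.01,0.28],"dr":[0,0,0]},{"claw":-1,"slide":[-0.02,0.01,0.287],"dr":[0,0,0]},{"claw":-1,"slide":[-0.02,0.01,0.29],"dr":[0,0,0]},{"claw":-1,"slide":[-0.02,0.01,0.29],"dr":[0,0,0]},{"claw":-1,"slide":[-0.02,0.01,0.29],"dr":[0,0,0]}]'
python3 -m creep '[{"claw":0,"slide":[0,0,0],"dr":[0,0,0]},{"claw":0.2,"slide":[0,0,0],"dr":[0,0,0]},{"claw":0.3,"slide":[0,0,0],"dr":[0,0,0]},{"claw":0.3,"slide":[0,0,0],"dr":[0,0,0]},{"claw":0.3,"slide":[0,0,-0.1],"dr":[0,0,0]},{"claw":0.3,"slide":[0,0,-0.2],"dr":[0,0,0]},{"claw":0.3,"slide":[0,0,-0.3],"dr":[0,0,0]},{"claw":0.3,"slide":[0,0,-0.4],"dr":[0,0,0]},{"claw":0.3,"slide":[-0.05,0,-0.5],"dr":[0,0,0]},{"claw":0.3,"slide":[-0.1,0,-0.6],"dr":[0,0,0]}]'
python3 -m creep '[{"claw":0.4,"slide":[-0.1,0,-0.1],"dr":[0,0,0]},{"claw":0.4,"slide":[-0.2,0,-0.2],"dr":[0,0,0]},{"claw":0.4,"slide":[-0.3,0,-0.3],"dr":[0,0,0]},{"claw":0.4,"slide":[-0.4,0,-0.4],"dr":[0,0,0]},{"claw":0.4,"slide":[-0.5,0,-0.5],"dr":[0,0,0]},{"claw":0.4,"slide":[-0.6,0,-0.6],"dr":[0,0,0]},{"claw":0.4,"slide":[-0.7,0,-0.7],"dr":[0,0,0]},{"claw":0.4,"slide":[-0.8,0,-0.7],"dr":[0,0,0]},{"claw":0.4,"slide":[-0.9,0,-0.7],"dr":[0,0,0]},{"claw":0.4,"slide":[-1,0,-0.7],"dr":[0,0,0]}]'
python3 - <<'E'
from h import *
cv2.imwrite('pics/w21.png',bot.get_image('wrist')[:,:,::-1])
cv2.imwrite('pics/s21.png',cv2.resize(bot.get_image('side')[80:350,110:420,::-1],None,fx=2.2,fy=2.2,interpolation=cv2.INTER_CUBIC))
cv2.imwrite('pics/t21.png',cv2.resize(bot.get_image('top')[110:300,90:440,::-1],None,fx=2.28,fy=2.28,interpolation=cv2.INTER_CUBIC))
E
```

```text
time: 50.4
eef_pos: [0.5857, 0.2867, 0.0153]
tcp_rot: [-0.0, 0.755, 0.655, -0.002]
wrist_force: [-4.6, -1.8, 9.3]
opening: 0.0435
time: 51.4
eef_pos: [0.5845, 0.2766, 0.0764]
tcp_rot: [-0.0, 0.755, 0.656, -0.002]
wrist_force: [0.8, 0.5, 0.2]
opening: 0.0574
time: 52.4
eef_pos: [0.5701, 0.1769, 0.1462]
tcp_rot: [-0.0, 0.755, 0.656, -0.002]
wrist_force: [-0.1, -0.7, 0.5]
opening: 0.062
```

View pics/w21.png

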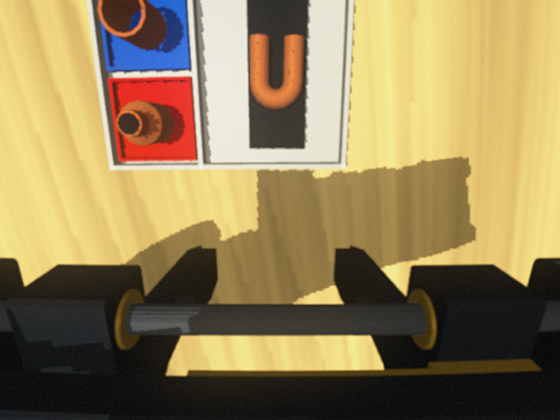

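View pics/s21.png

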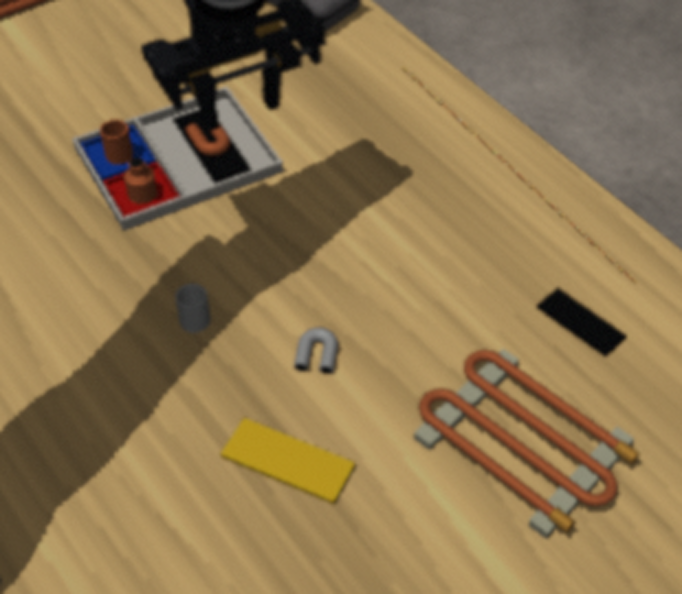

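View pics/t21.png

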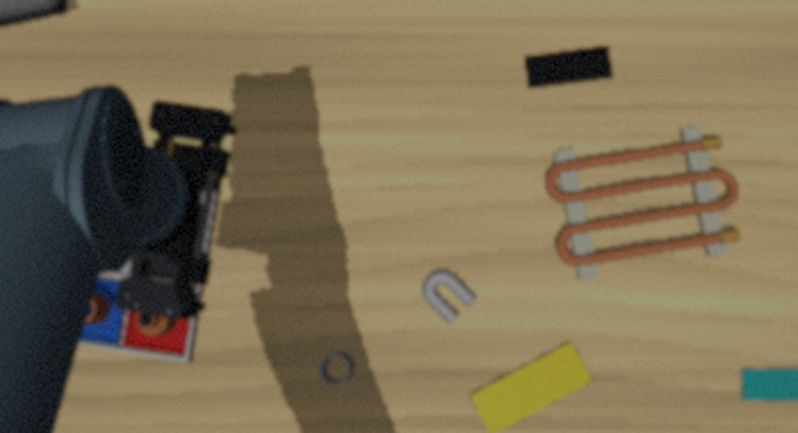

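```bash
python3 - <<'E'
from h import *
s=bot.state()
print('ubend/plate', onplane('wrist',[(277,72)],.024,s), onplane('wrist',[(277,148)],.012,s), 'reducer',onplane('wrist',[(130,123)],.059,s),'sleeve',onplane('wrist',[(123,15)],.052,s))
print(bot.job_done(), s['time'])
E
```

```text
ubend/plate [[0.58675425 0.28586872 0.024     ]] [[0.57805849 0.22448596 0.012     ]] reducer [[0.47337614 0.26256122 0.059     ]] sleeve [[0.48414849 0.33585126 0.052     ]]
the job is handed in; nothing more can be done
None 52.55
```

I finished all the placements in 52.6 s of the 115 s allowed and handed the job in; it gave no verdict.

**What I did, in order:**
1. Stood the copper reducer in the red dish.
2. Stood the copper sleeve in the blue dish.
3. Drew the black plate out level from under the coil, gripped it again at its middle, and laid it in the large bay.
4. Laid the copper U-bend on the plate, along its length, and moved the gripper clear.

**Last checks:**
- **Plate and U-bend:** The last wrist picture shows the plate flat in the large bay. The U-bend is flat on it at about (0.587, 0.286), roughly 1–2 mm from where I released the plate.
- **Reducer and sleeve:** Both stand upright. The reducer measures about 2 mm and the sleeve about 6 mm from their dish centres; the limit is 24 mm.
- **Coil and steel pieces:** The coil and steel U-bend sit at the same pixels in the top view as at the start, and the steel sleeve shows no visible shift.

**Disagreements:** No check failed, but the top and wrist cameras disagreed by about 4 mm in y on where the caddy and dishes are. I aimed between the two readings.

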